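Charge a grinding jar and screw its lid on

ROBOT

A 6-joint arm with a two-finger parallel gripper is mounted at the origin on a cart in front of the work surface, level with it; the furniture and walls round the work are solid. World frame = base frame: x ahead of the robot, y to its left, z up, the work surface at z = 0. Lengths are in mm, angles in degrees, forces in N, time in s.
With the tool pointing down it reaches from about 350 to 850 mm from the base axis. Payload 8.1 kg.
Tool frame: the origin (TCP) lies midway between the tips of the shut fingers; the grasp point (between the pads) lies 19 mm behind it; z points along the fingers, y is the line along which they close (so a half turn about z gives the same grasp; the last joint's range is limited). The gripper opens to 85 mm and grips with 20 to 120 N. Pads are 22 mm wide; open, the fingers measure 114 mm over their backs; the gripper's body (76 mm by 85 mm) begins 54 mm behind the grasp point. The pads swing forward as they close: fully open they stand 13 mm farther back than shut.
Start: joints at [66.383, 7.471, 85.268, -0, 87.261, -4.893], TCP at [192.587, 568.256, 207.192] pointing down, gripper open.
Joint ranges: [-169.43, 169.43], [-51.17, 129.36], [1.28, 143.12], [-76.62, 256.62], [0, 156.53], [-152.29, 152.29]. Speed limits (degrees/s): [136.94, 136.94, 159.86, 180, 180, 180].

INTERFACE

Orientations are given as [roll, pitch, yaw] about the fixed x, y, z axes, in that order (R = Rz(yaw) Ry(pitch) Rx(roll)).
In Python, from bench import sense, snapshot, camera_params, hand_in, masks_of, pinpoint gives the robot as it stands.
- The arm moves only by the tool step_arm, never from a script. Its argument "targets" is a list of rows, each an object with "angular": the turn, a rotation vector about the tool's x, y, z scaled (see below), a list of three; "dp": the shift along the tool's x, y, z scaled (see below), a list of three; "fingers": the closure, from 0 (fully open) to 1 (shut). A call has exactly 8 rows; each row is the pose to reach, as a shift and turn from the pose commanded when the call began, along the tool's axes at that moment, turning the shorter way round; what a row does not reach only later rows make up. The controller multiplies each number of a shift by 0.2 m and each number of a turn by 180 degrees. A row lasts 1/8 s, in which the tool goes at most 62.5 mm and 10.7 degrees, less where a joint would pass 70% of its speed; a pose out of reach is approached as far as the arm can. A call with a number of a shift or a turn outside -1 to 1 is refused whole. A call with a gripper value outside its range is refused whole. The fingers move at their own pace and stop on an object; "newtons" is the grip in N (left out, the last holds). Time passes only in rows, so rows that repeat a pose let the fingers close, or fill a call up. It gives the time, the measured TCP pose, the force, the opening and the grip force at its end, in the units of the state.
- sense(): the state, without advancing time (a new reading comes with each control period).
- snapshot(name): name is "side" or "top"; returns the picture (480x640x3 uint8, blue, green, red); there is no depth.
- camera_params(name): a dict with "vfov" (degrees; the focal length in pixels is half the picture's height over the tangent of half this angle, whatever the lens; pixels are square), "cx", "cy" (the principal point, pixels), "R" (3x3) and "t" (3): a world point X has camera coordinates R X + t. Camera axes: x right, y down, z forward; pixel columns grow to the right and rows downward; lengths in mm; the calibration is good to about 2 mm. A picture is of the moment at which its call begins. camera_params takes no time and is no camera call.
- hand_in(): hands the job in; it is judged then, once.
Trained networks look in the newest picture that a camera, given by its name, has taken for a name from the list of things; names that differ only in an ending like _2 or _b are one class to them, and where a whole thing is asked for, a point or a joint stands for the part that bears it (a point fixed in the world has none). Each returns a list of dicts, best first, with "conf" (0 to 1); they miss things now and then, are a little off and sometimes report something else, mostly with a low value. They report only what shows in the picture. A call takes as long as a camera call. They do not tell look-alikes from the thing itself.
- masks_of(camera, label): "pixels" (480x640 bool, what is visible of it) and "at" ([column, row] in pixels, amid what is visible of it).
- pinpoint(camera, label): "at" ([column, row] in pixels: a listed point, or the origin of a listed thing).
The state is a dict: "time": time; "joint_pos": joint angles; "qd": joint speeds; "joint_efforts": joint torques, N m; "tool_pos": TCP position; "tcp_rot": TCP orientation; "ft_force": force on the tool from outside, world axes, zero at the start; "wrist_torque": the same for the moment, N m; "finger_gap": finger opening in mm; "grip_force": force on a finger pad.
Only numpy, scipy, OpenCV 4.12 (cv2) and the standard library are available. Lean on these libraries where they do the work, as an engineer would, in place of code of your own. Each camera call takes 0.05 s, during which the arm holds its last target. There are 200 camera calls.

TASK

Get the grinding jar ready to run: lower every white grinding stone gently into the steel jar, never letting one fall in, then fetch the blue lid and set it squarely on the mouth. Its thread catches only from its start, so turn the lid backward (counter-clockwise from above) until you feel it drop a little, then forward (clockwise) until it is screwed fully home, and let go. Leave the other things on the bench alone.

Things in the scene. Friction and masses are not known exactly. Their poses are not given: they have to be found in the camera images.
- jar_rim (a point): fixed open steel jar on a round grey turntable (188 mm wide, 14 mm high); this point is the centre of its mouth at rim height, 92 mm above the worktop. Mouth 126 mm inside diameter, wall 6 mm, inner floor 70 mm below the rim. Its z axis points up
- jar_thread (a point): on the jar's axis, 14 mm below the rim, level with the top of three equal thread ridges round the neck (150 mm outer diameter). Between them are three gaps of 36 degrees, the thread starts; their angle varies and is not reported (axes here tell nothing of it). A stop 4 mm high on each ridge's tail, at the next gap's edge, keeps lugs lying on the ridges from being turned forward into the gap
- lid_grip (a point): loose blue screw lid, 168 mm wide, 69 mm high, about 0.35 kg, right way up. This point is the centre of the black grip bar on top (76 mm long, 20 mm wide, 32 mm high, top 16 mm above the point), 53 mm above the skirt's lower edge; x runs along the bar, y across it, z up. A bevelled plug below (122 mm wide, about 2 mm play each side) centres it in the mouth
- lid_skirt (a point): on the lid's axis at its skirt's lower edge, 53 mm under lid_grip. Three lugs inside the skirt (20 mm wide, at angles not told) run in the thread. Height of lid_grip above jar_rim: 38.5 mm with lugs on the ridges (42.5 if on the small stops), 28 mm dropped into the gaps, 24 mm screwed home. Backward (counter-clockwise) it drops after at most 110 degrees, if left free to sink by its weight
- lid_plug (a point): on the lid's axis at the plug's lower face, 9.5 mm above the skirt's edge. From the gap the lid screws home clockwise in 75 to 100 degrees, up to a hard stop, sinking 4 mm by its own weight with little torque; held at a fixed height it cannot sink and jams, so hold the bar loosely or let go between turns
- stone_0_c (a point): loose white ceramic grinding stone, a rounded pebble 42 mm in diameter and 40 mm high with small flats below and above, about 0.12 kg; this point is its centre, 20 mm above the worktop at the start. Three or four of the four stones are present; they fit side by side on the jar's floor
- stone_1_c (a point): second grinding stone, the same
- stone_2_c (a point): third grinding stone, the same
- stone_3_c (a point): fourth grinding stone, the same
- caliper: bystander: steel vernier caliper lying at the front right of the bench, 225 mm long, 14 mm high
- tape_measure: bystander: yellow tape measure at the right, 62 mm high
- v_block: bystander: steel V block 50 mm wide at the left back, 42 mm high
- grease_tin: bystander: flat blue tin, 75 mm in diameter, 38 mm high, at the back behind the jar
- tweezers: bystander: tweezers 120 mm long at the front left
Things that resemble listed ones, but are neither listed nor needed, are in the scene too. Leave any green or orange look-alike of the part that bears stone_0_c alone.

How it is judged (in metres and radians):
On the way, in this order (a step that is already met when the one before it is completed fails the run):
1. every stone present lies in the jar (horizontal distance between each of stone_0_c, stone_1_c, stone_2_c, stone_3_c and jar_rim below 0.055 m and z of each of stone_0_c, stone_1_c, stone_2_c, stone_3_c in the frame of jar_rim below -0.025 m), for 0.2 s.
2. the lid has dropped into the thread start: level, on the jar's axis, its bar centre less than 32 mm above the rim (horizontal distance between lid_grip and jar_rim below 0.004 m and z of lid_grip in the frame of jar_rim below 0.032 m and angle between lid_grip's own z axis and vertical below 0.06 rad), for 0.1 s.
At the end, for the whole second after the job is handed in: every stone present lies in the jar (centre more than 25 mm below the rim); the lid is screwed home on the jar, level within 2.3 degrees, its bar centre less than 25.5 mm above the rim and within 4 mm of the jar's axis, released and at rest (all of step 1 and horizontal distance between lid_grip and jar_rim below 0.004 m and z of lid_grip in the frame of jar_rim below 0.0255 m and angle between lid_grip's own z axis and vertical below 0.04 rad); the robot touches nothing.
It fails at once if a stone falls into the jar or is knocked about in it (moves faster than 0.7 m/s inside it) ((horizontal distance between stone_0_c and jar_rim below 0.064 m and z of stone_0_c in the frame of jar_rim below 0 m and linear speed of stone_0 above 0.7 m/s) or (horizontal distance between stone_1_c and jar_rim below 0.064 m and z of stone_1_c in the frame of jar_rim below 0 m and linear speed of stone_1 above 0.7 m/s) or (horizontal distance between stone_2_c and jar_rim below 0.064 m and z of stone_2_c in the frame of jar_rim below 0 m and linear speed of stone_2 above 0.7 m/s) or (horizontal distance between stone_3_c and jar_rim below 0.064 m and z of stone_3_c in the frame of jar_rim below 0 m and linear speed of stone_3 above 0.7 m/s)).
It fails at once if a stone is pressed against the jar with more than 40 N (contact force between any of stone_0, stone_1, stone_2, stone_3 and jar above 40 N).
It fails at once if a bystander (caliper, tape measure, V block, tin, tweezers) is moved by more than 30 mm (distance of any of caliper, tape_measure, v_block, grease_tin, tweezers from where it was at the start of the episode above 0.03 m).
Of stone_0, stone_1, stone_2, stone_3 only 3 to 4 are there at a start; the rules pass over those that are not, and their reading is None.
At some moment in a run one of lid may be knocked a few centimetres aside while the robot is not near it.
It also fails if it takes over 208 s, if anything falls off the work surface, if the arm or the gripper's body presses on something with over 40 N, if the wrist force passes 120 N, or if a joint passes its speed limit or range.

## Working session

There is one attempt and no reset: what is moved stays moved. The work goes in short steps, Python scripts to look and compute and a tool call to move; the robot and the scene stay as the last step left them, time stands still between calls to the robot, and variables do not carry over. Pictures are saved under pics/ and viewed, at most 14 in all, crops included, and the job is handed in when it is done.

Besides the shell and the picture viewer there is one more tool, called after "Call:" as name(argument=value, ...), one argument or row to a line, values as JSON. step_arm: Moves the arm, as the interface text tells. Its arguments: {"type":"object","properties":{"targets":{"type":"array","items":{"type":"object","properties":{"angular":{"type":"array","items":{"type":"number","minimum":-1,"maximum":1}},"dp":{"type":"array","items":{"type":"number","minimum":-1,"maximum":1}},"fingers":{"type":"number"}}}},"newtons":{"type":"number"}},"required":["targets"]}

```bash
mkdir -p pics; ls; python3 - <<'E'
from bench import *
import cv2,numpy as np
for c in("side","top"):
    im=snapshot(c);cv2.imwrite(f"pics/{c}0.png",im)
    p=camera_params(c);print(c,p)
    for l in("jar_rim","lid_grip","stone_0_c"):
        print(l,[(np.round(d["at"],1).tolist(),round(d["conf"],2)) for d in pinpoint(c,l)])
print(sense())
E
```

```text
pics
side {'vfov': 48.365010117107346, 'cx': 312.8611427405488, 'cy': 233.89552938058875, 'R': array([[-0.99654228, -0.08305771, -0.00221416],
       [-0.04709735,  0.58663558, -0.80848038],
       [ 0.06844944, -0.8055806 , -0.58851896]]), 't': array([ 558.17091748,   97.48026821, 1322.29892864])}
jar_rim [([282.9, 218.7], 0.82)]
lid_grip [([331.5, 187.4], 0.96)]
stone_0_c [([319.1, 389.5], 0.89), ([388.6, 352.0], 0.88), ([396.4, 384.6], 0.85), ([436.4, 384.3], 0.58)]
top {'vfov': 46.41670682300254, 'cx': 320.805905329998, 'cy': 237.04768978977222, 'R': array([[-0.0278995 , -0.99960368,  0.00375442],
       [-0.98788672,  0.02699853, -0.15281002],
       [ 0.1526481 , -0.00797226, -0.98824845]]), 't': array([  29.16774043,  564.97454575, 1699.51336127])}
jar_rim [([243.5, 202.4], 0.72), ([337.6, 210.5], 0.67)]
lid_grip [([411.1, 249.7], 0.95)]
stone_0_c [([200.0, 304.5], 0.72), ([223.4, 301.2], 0.7), ([201.0, 333.4], 0.62), ([195.5, 256.8], 0.6), ([243.4, 202.6], 0.54)]
{'time': 0.4, 'joint_pos': array([ 6.63828263e+01,  7.47955942e+00,  8.52761139e+01,  2.89522418e-04,
        8.72615129e+01, -4.89445148e+00]), 'qd': array([-0.01015006, -0.04045057, -0.04859018,  0.06620592,  0.06686877,
        0.07888714]), 'joint_efforts': array([-3.61341417e-04, -5.68517482e+01, -5.00104702e+01, -2.31591930e-04,
        5.40288136e-03,  3.54232338e-05]), 'tool_pos': array([192.55078123, 568.17711477, 207.0248831 ]), 'tcp_rot': array([-1.79982901e+02, -1.75446184e-03,  1.61277264e+02]), 'ft_force': array([ 0.27134092, -0.40041344,  0.34813686]), 'wrist_torque': array([ 0.00568647, -0.02003427, -0.01253757]), 'grip_force': 0.0, 'finger_gap': 85.35592777869657}
```

View pics/side0.png

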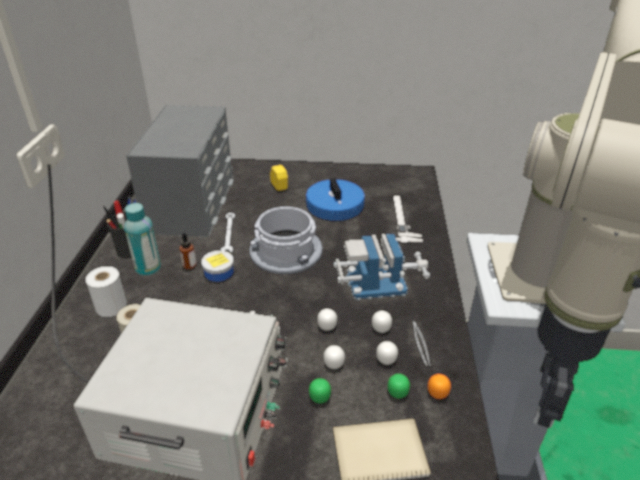

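View pics/top0.png

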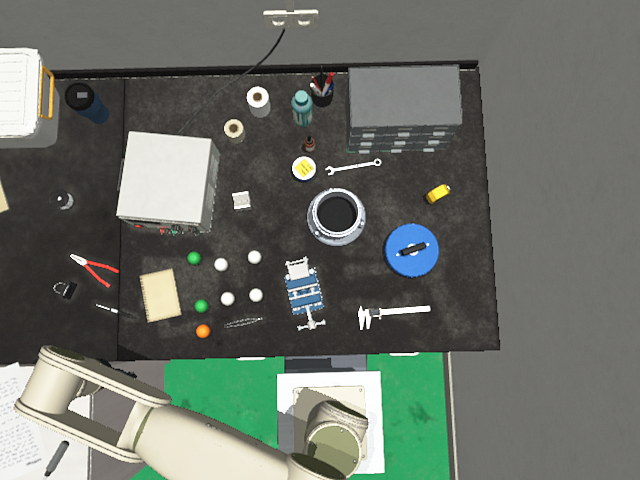

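The side picture shows four white stones at (327,319), (382,321), (334,357) and (387,352), with the jar at (286,235) and the lid at (335,195). In the top picture the stones are at (221,264), (254,257), (228,298) and (256,295), with the jar at (336,212) and the lid bar at (411,250). The green and orange balls are the look-alikes. A blue vice stands between the stones and the robot's right side.

```bash
cat > h.py <<'E'
from bench import *
import cv2,numpy as np
def cam(c):
    p=camera_params(c);f=240/np.tan(np.radians(p["vfov"]/2));return p,f
def ray(c,uv):
    p,f=cam(c);R=np.array(p["R"]);C=-R.T@np.array(p["t"])
    d=R.T@np.array([(uv[0]-p["cx"])/f,(uv[1]-p["cy"])/f,1]);return C,d/np.linalg.norm(d)
def onz(c,uv,z):
    C,d=ray(c,uv);return C+d*(z-C[2])/d[2]
def tri(a,b):
    (C1,d1),(C2,d2)=ray("side",a),ray("top",b)
    s=np.linalg.lstsq(np.c_[d1,-d2],C2-C1,rcond=None)[0]
    P,Q=C1+d1*s[0],C2+d2*s[1];return (P+Q)/2,np.linalg.norm(P-Q)
def proj(c,X):
    p,f=cam(c);q=np.array(p["R"])@X+p["t"];return np.array([p["cx"]+f*q[0]/q[2],p["cy"]+f*q[1]/q[2]])
def white(im,uv,r=16):
    u,v=map(int,uv);c=im[v-r:v+r,u-r:u+r].astype(int)
    m=((c.min(2)>120)&(c.max(2)-c.min(2)<35)).astype(np.uint8)
    n,l,s,ce=cv2.connectedComponentsWithStats(m);k=1+s[1:,4].argmax()
    return ce[k]+[u-r,v-r],s[k,2:5]
def baryaw(im,uv,z=91,r=28):
    u,v=map(int,uv);c=im[v-r:v+r,u-r:u+r];y,x=np.nonzero((c.max(2)<60)&(np.hypot(*np.mgrid[-r:r,-r:r])<20))
    P=np.array([onz("top",(a+u-r,b+v-r),z)[:2] for a,b in zip(x,y)])
    m=P.mean(0);w,V=np.linalg.eigh(np.cov((P-m).T));return m,np.degrees(np.arctan2(V[1,1],V[0,1])),np.sqrt(12*w),len(P)
E
python3 - <<'E'
from h import *
S,T=cv2.imread("pics/side0.png"),cv2.imread("pics/top0.png")
np.set_printoptions(precision=1,suppress=True)
for a,b in [((327,319),(254,257)),((382,321),(256,295)),((334,357),(221,264)),((387,352),(228,298))]:
    (pa,sa),(pb,sb)=white(S,a),white(T,b)
    print(pa,sa,pb,sb,tri(pa,pb),onz("side",pa,20)[:2],onz("top",pb,20)[:2])
print("jar",tri((282.9,218.7),(337.6,210.5)),onz("side",(282.9,218.7),92),onz("top",(337.6,210.5),92))
print("lid",tri((331.5,187.4),(411.1,249.7)),onz("side",(331.5,187.4),53),onz("top",(411.1,249.7),53),baryaw(T,(411,249),53))
E
```

```text
[326.8 318. ] [ 19  21 323] [254.  256.5] [ 13  14 138] (array([511.6, 223.9,  27.6]), np.float64(1.234350932609002)) [511.3 216.5] [513.1 224.8]
[381.5 320. ] [ 20  22 329] [255.3 294.7] [ 14  14 143] (array([393.1, 220.9,  27.9]), np.float64(0.5746973850209788)) [392.1 213.1] [393.8 221.7]
[333.7 355.7] [ 21  23 383] [220.5 264. ] [ 14  13 139] (array([491. , 328.3,  27.3]), np.float64(0.9142907665947395)) [490.8 322. ] [492.3 329.5]
[386.8 351.4] [ 21  23 372] [227.  298.2] [ 13  14 141] (array([384.5, 308.6,  27.6]), np.float64(1.1235713474031355)) [383.1 301.9] [385.4 309.7]
jar (array([637.5, -39.1, 101.9]), np.float64(1.8566961014018633)) [640.6 -53.6  92. ] [638.5 -39.5  92. ]
lid (array([ 522. , -262.6,   63.2]), np.float64(12.595974064304619)) [ 529.  -281.1   53. ] [ 516.9 -263.9   53. ] (array([ 519.2, -266.2]), np.float64(107.12489466468547), array([23.8, 85.8]), 57)
```

Call:
step_arm(
  targets=[
    {"dp": [-1,-0.55,0],"angular": [0,0,0.396],"fingers": 0},
    {"dp": [-1,-0.55,0],"angular": [0,0,0.396],"fingers": 0},
    {"dp": [-1,-0.55,0],"angular": [0,0,0.396],"fingers": 0},
    {"dp": [-1,-0.55,0],"angular": [0,0,0.396],"fingers": 0},
    {"dp": [-1,-0.55,0],"angular": [0,0,0.396],"fingers": 0},
    {"dp": [-1,-0.55,0],"angular": [0,0,0.396],"fingers": 0},
    {"dp": [-1,-0.55,0],"angular": [0,0,0.396],"fingers": 0},
    {"dp": [-1,-0.55,0],"angular": [0,0,0.396],"fingers": 0},
  ],
)

```text
time: 1.4
tool_pos: [346.7, 399.8, 207.3]
tcp_rot: [180.0, -0.0, 90.0]
ft_force: [-0.2, -0.0, 0.5]
finger_gap: 85.8
grip_force: 0.0
```

Call:
step_arm(
  targets=[
    {"dp": [-0.88,0.825,0.585],"angular": [0,0,0],"fingers": 0},
    {"dp": [-0.88,0.825,0.585],"angular": [0,0,0],"fingers": 0},
    {"dp": [-0.88,0.825,0.585],"angular": [0,0,0],"fingers": 0},
    {"dp": [-0.88,0.825,0.585],"angular": [0,0,0],"fingers": 0},
    {"dp": [-0.88,0.825,0.585],"angular": [0,0,0],"fingers": 0},
    {"dp": [-0.88,0.825,0.585],"angular": [0,0,0],"fingers": 0},
    {"dp": [-0.88,0.825,0.585],"angular": [0,0,0],"fingers": 0},
    {"dp": [-0.88,0.825,0.585],"angular": [0,0,0],"fingers": 0},
  ],
)

```text
time: 2.4
tool_pos: [511.5, 225.4, 91.4]
tcp_rot: [179.9, -0.0, 90.1]
ft_force: [-0.6, 0.3, 0.7]
finger_gap: 85.5
grip_force: 0.0
```

```bash
python3 - <<'E'
from h import *
a,b=snapshot("side"),snapshot("top");s=sense();print(s["tool_pos"],s["tcp_rot"],s["time"])
out=[]
for c,im in(("side",a),("top",b)):
    X=s["tool_pos"];u,v=map(int,proj(c,X));print(c,proj(c,X),proj(c,X+[42,0,13]),proj(c,X-[42,0,-13]))
    v0,u0=max(v-60,0),u-70; cr=cv2.resize(im[v0:v0+100,u0:u0+130],None,fx=3,fy=3,interpolation=cv2.INTER_NEAREST)
    for P in (X,X+[42.5,0,13],X-[42.5,0,-13]):
        q=(proj(c,P)-[u0,v0])*3+1.5;cv2.circle(cr,tuple(map(int,q)),3,(0,0,255),-1)
    out.append(cr)
cv2.imwrite("pics/c1.png",np.hstack(out))
E
```

```text
[511.52842295 225.06216323  91.07174826] [ 1.79928477e+02 -3.02876828e-02  9.01094566e+01] 2.5
side [326.9160518  296.64953929] [306.94708645 290.94568702] [347.15402879 293.14235995]
top [251.16770692 254.24753175] [250.52653599 239.82220166] [250.77292744 267.7146155 ]
```

View pics/c1.png

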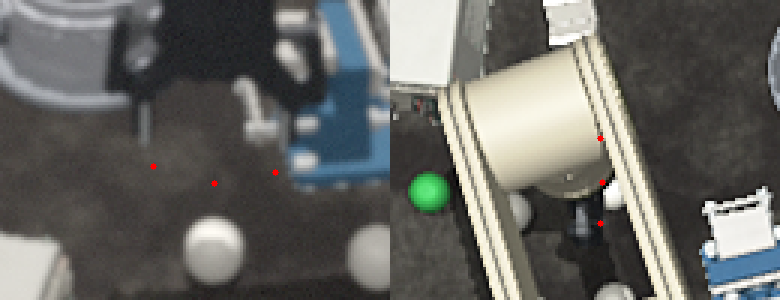

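The side crop shows the gripper above the stone, with its tips about 8 px higher than I projected. The top view is mostly hidden by the arm. I'll lower a little and compare from the side.

Call:
step_arm(
  targets=[
    {"dp": [0,0,0.14],"angular": [0,0,0],"fingers": 0},
    {"dp": [0,0,0.28],"angular": [0,0,0],"fingers": 0},
    {"dp": [0,0,0.28],"angular": [0,0,0],"fingers": 0},
    {"dp": [0,0,0.28],"angular": [0,0,0],"fingers": 0},
    {"dp": [0,0,0.28],"angular": [0,0,0],"fingers": 0},
    {"dp": [0,0,0.28],"angular": [0,0,0],"fingers": 0},
    {"dp": [0,0,0.28],"angular": [0,0,0],"fingers": 0},
    {"dp": [0,0,0.28],"angular": [0,0,0],"fingers": 0},
  ],
)

```text
time: 3.5
tool_pos: [511.8, 223.9, 34.4]
tcp_rot: [180.0, -0.0, 90.0]
ft_force: [-0.2, -0.1, 0.1]
finger_gap: 85.1
grip_force: 0.0
```

```bash
python3 - <<'E'
from h import *
a=snapshot("side");s=sense();print(s["tool_pos"])
X=s["tool_pos"];u0,v0=265,240
cr=cv2.resize(a[v0:v0+110,u0:u0+130],None,fx=5,fy=5,interpolation=cv2.INTER_CUBIC)
for P in (X,X+[42.5,0,13],X-[42.5,0,-13]):
    q=(proj("side",P)-[u0,v0])*5+2.5;cv2.circle(cr,tuple(map(int,q)),3,(0,0,255),-1)
cv2.imwrite("pics/c2.png",cr)
E
```

```text
[511.70930654 223.86052363  34.28127437]
```

View pics/c2.png

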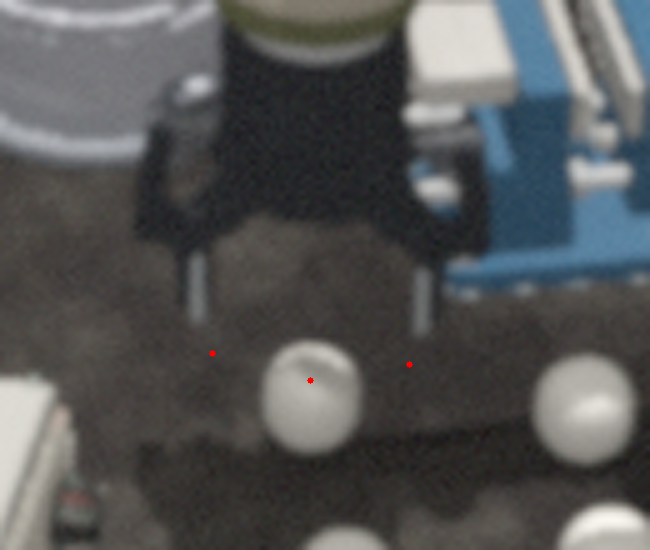

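In this crop the pads straddle the stone evenly: pads at x=200 and x=422, stone at x=311. The side camera reads a few pixels high, so I'll trust the top camera for positions.

Call:
step_arm(
  newtons=40,
  targets=[
    {"dp": [0,0,0.08],"angular": [0,0,0],"fingers": 0},
    {"dp": [0,0,0.16],"angular": [0,0,0],"fingers": 0},
    {"dp": [0,0,0.16],"angular": [0,0,0],"fingers": 0},
    {"dp": [0,0,0.16],"angular": [0,0,0],"fingers": 0.7},
    {"dp": [0,0,0.16],"angular": [0,0,0],"fingers": 0.7},
    {"dp": [0,0,0.16],"angular": [0,0,0],"fingers": 0.7},
    {"dp": [0,0,0.16],"angular": [0,0,0],"fingers": 0.7},
    {"dp": [0,0,0.16],"angular": [0,0,0],"fingers": 0.7},
  ],
)

```text
time: 4.55
tool_pos: [512.0, 224.1, 3.2]
tcp_rot: [180.0, -0.0, 90.0]
ft_force: [-4.1, 0.0, 4.7]
finger_gap: 36.2
grip_force: 35.5
```

```bash
python3 - <<'E'
from h import *
# refine jar and lid from top picture: ellipse of jar mouth; lid blue blob
T=cv2.imread("pics/top0.png");np.set_printoptions(precision=1,suppress=True)
b=T.astype(int)
u,v=336,213
c=T[v-45:v+45,u-45:u+45];d=(c.max(2)<70).astype(np.uint8)
d[np.hypot(*np.mgrid[-45:45,-45:45])>24]=0
cnt=max(cv2.findContours(d,0,1)[0],key=cv2.contourArea);e=cv2.fitEllipse(cv2.convexHull(cnt));print("hole",e)
print(onz("top",np.array(e[0])+[u-45,v-45],92))
cv2.imwrite("pics/jar.png",cv2.resize(c,None,fx=6,fy=6,interpolation=cv2.INTER_CUBIC))
bl=((b[...,0]-b[...,2]>60)).astype(np.uint8);bl[:, :370]=0;bl[:,460:]=0
cnt=max(cv2.findContours(bl,0,1)[0],key=cv2.contourArea);e=cv2.fitEllipse(cv2.convexHull(cnt));print("lid",e,onz("top",e[0],25))
S=sense();print(S["tool_pos"],S["finger_gap"],S["grip_force"])
for X in([635,-40,92],):
  q=proj("top",np.array(X));print(q)
E
```

```text
hole ((45.6995964050293, 45.60537338256836), (34.78863525390625, 39.499305725097656), 96.00750732421875)
[629.  -36.5  92. ]
lid ((411.62994384765625, 249.8046112060547), (52.994873046875, 54.48984909057617), 135.18873596191406) [ 520.1 -270.3   25. ]
[512.  224.1   3.2] 36.22090837349266 35.531077719060704
[337.8 211.6]
```

View pics/jar.png

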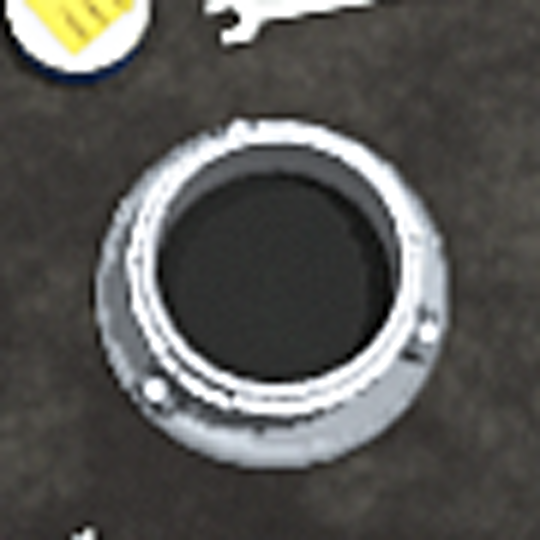

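The jar mouth's inner edge in this crop runs x 152–402 and y 140–385, so its centre is at pixel (336.7, 211.3). That puts the jar at about (636, -37). The 36 mm opening is narrower than the stone, so I'll do a small lift and check.

Call:
step_arm(
  newtons=40,
  targets=[
    {"dp": [0,0,-0.05],"angular": [0,0,0],"fingers": 0.7},
    {"dp": [0,0,-0.1],"angular": [0,0,0],"fingers": 0.7},
    {"dp": [0,0,-0.15],"angular": [0,0,0],"fingers": 0.7},
    {"dp": [0,0,-0.2],"angular": [0,0,0],"fingers": 0.7},
    {"dp": [0,0,-0.25],"angular": [0,0,0],"fingers": 0.7},
    {"dp": [0,0,-0.3],"angular": [0,0,0],"fingers": 0.7},
    {"dp": [0,0,-0.3],"angular": [0,0,0],"fingers": 0.7},
    {"dp": [0,0,-0.3],"angular": [0,0,0],"fingers": 0.7},
  ],
)

```text
time: 5.55
tool_pos: [511.5, 223.8, 61.9]
tcp_rot: [-180.0, 0.0, 90.0]
ft_force: [-0.2, 0.6, -1.1]
finger_gap: 36.3
grip_force: 34.5
```

```bash
python3 - <<'E'
from h import *
a=snapshot("side");s=sense();print(s["tool_pos"],s["finger_gap"],s["grip_force"],s["ft_force"])
X=s["tool_pos"];u0,v0=265,240
cr=cv2.resize(a[v0:v0+100,u0:u0+130],None,fx=5,fy=5,interpolation=cv2.INTER_CUBIC)
q=(proj("side",X)-[u0,v0])*5+2.5;cv2.circle(cr,tuple(map(int,q)),3,(0,0,255),-1)
cv2.imwrite("pics/c3.png",cr)
E
```

```text
[511.27173265 223.74903291  61.66328626] 36.13270115039036 34.54349457286298 [ 0.28865256 -0.16758298 -1.57430972]
```

View pics/c3.png

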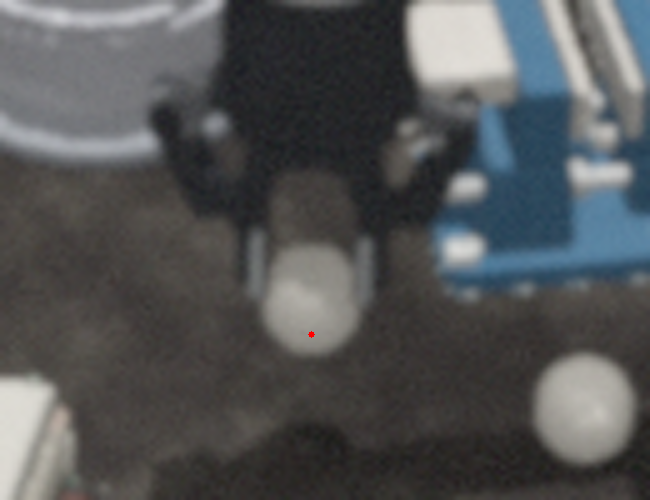

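The stone is held, but the pads sit above its equator. I'll set it down and regrip about 8 mm lower.

Call:
step_arm(
  targets=[
    {"dp": [0,0,0.1],"angular": [0,0,0],"fingers": 0.7},
    {"dp": [0,0,0.2],"angular": [0,0,0],"fingers": 0.7},
    {"dp": [0,0,0.27],"angular": [0,0,0],"fingers": 0.7},
    {"dp": [0,0,0.295],"angular": [0,0,0],"fingers": 0.7},
    {"dp": [0,0,0.295],"angular": [0,0,0],"fingers": 0.7},
    {"dp": [0,0,0.295],"angular": [0,0,0],"fingers": 0.3},
    {"dp": [0,0,0.295],"angular": [0,0,0],"fingers": 0.3},
    {"dp": [0,0,0.295],"angular": [0,0,0],"fingers": 0.3},
  ],
)

```text
time: 6.6
tool_pos: [511.7, 223.8, 3.0]
tcp_rot: [-180.0, 0.0, 90.0]
ft_force: [0.8, 0.4, 0.3]
finger_gap: 60.2
grip_force: 0.0
```

Call:
step_arm(
  newtons=40,
  targets=[
    {"dp": [0,0,0.02],"angular": [0,0,0],"fingers": 0.3},
    {"dp": [0,0,0.04],"angular": [0,0,0],"fingers": 0.3},
    {"dp": [0,0,0.04],"angular": [0,0,0],"fingers": 0.3},
    {"dp": [0,0,0.04],"angular": [0,0,0],"fingers": 0.7},
    {"dp": [0,0,0.04],"angular": [0,0,0],"fingers": 0.7},
    {"dp": [0,0,0.04],"angular": [0,0,0],"fingers": 0.7},
    {"dp": [0,0,0.04],"angular": [0,0,0],"fingers": 0.7},
    {"dp": [0,0,0.04],"angular": [0,0,0],"fingers": 0.7},
  ],
)

```text
time: 7.6
tool_pos: [511.9, 224.0, -4.4]
tcp_rot: [180.0, -0.0, 90.0]
ft_force: [-1.7, -0.6, 5.7]
finger_gap: 38.8
grip_force: 40.9
```

Call:
step_arm(
  targets=[
    {"dp": [0,0,-0.15],"angular": [0,0,0],"fingers": 0.7},
    {"dp": [0,0,-0.4],"angular": [0,0,0],"fingers": 0.7},
    {"dp": [0,0,-0.65],"angular": [0,0,0],"fingers": 0.7},
    {"dp": [-0.1,0.06,-0.87],"angular": [0,0,0],"fingers": 0.7},
    {"dp": [-0.3,0.2,-0.87],"angular": [0,0,0],"fingers": 0.7},
    {"dp": [-0.55,0.38,-0.87],"angular": [0,0,0],"fingers": 0.7},
    {"dp": [-0.8,0.55,-0.87],"angular": [0,0,0],"fingers": 0.7},
    {"dp": [-0.95,0.62,-0.87],"angular": [0,0,0],"fingers": 0.7},
  ],
)

```text
time: 8.6
tool_pos: [636.7, 30.9, 168.2]
tcp_rot: [-180.0, 0.0, 89.9]
ft_force: [0.7, 1.2, -2.7]
finger_gap: 38.8
grip_force: 40.9
```

Call:
step_arm(
  targets=[
    {"dp": [-0.25,0,0],"angular": [0,0,0],"fingers": 0.7},
    {"dp": [-0.525,0,0],"angular": [0,0,0],"fingers": 0.7},
    {"dp": [-0.525,0,0],"angular": [0,0,0],"fingers": 0.7},
    {"dp": [-0.525,0,0.15],"angular": [0,0,0],"fingers": 0.7},
    {"dp": [-0.525,0,0.3],"angular": [0,0,0],"fingers": 0.7},
    {"dp": [-0.525,0,0.3],"angular": [0,0,0],"fingers": 0.7},
    {"dp": [-0.525,0,0.3],"angular": [0,0,0],"fingers": 0.7},
    {"dp": [-0.525,0,0.3],"angular": [0,0,0],"fingers": 0.7},
  ],
)

```text
time: 9.6
tool_pos: [636.9, -71.0, 111.3]
tcp_rot: [179.8, 0.0, 90.0]
ft_force: [0.7, -0.1, -1.0]
finger_gap: 38.7
grip_force: 40.8
```

```bash
python3 - <<'E'
from h import *
a=snapshot("side");s=sense();print(s["tool_pos"],s["finger_gap"],s["grip_force"],s["ft_force"])
X=s["tool_pos"];u0,v0=225,140
cr=cv2.resize(a[v0:v0+130,u0:u0+130],None,fx=4,fy=4,interpolation=cv2.INTER_CUBIC)
for P in (X,np.array([636,-37,92]),np.array([636,26,92]),np.array([699,-37,92]),np.array([573,-37,92])):
    q=(proj("side",P)-[u0,v0])*4+2;cv2.circle(cr,tuple(map(int,q)),3,(0,0,255),-1)
cv2.imwrite("pics/c4.png",cr)
E
```

```text
[636.82945605 -71.09713555 111.11831154] 38.922039563476496 40.848716582986526 [ 0.12272424 -0.14063036 -0.53976813]
```

View pics/c4.png

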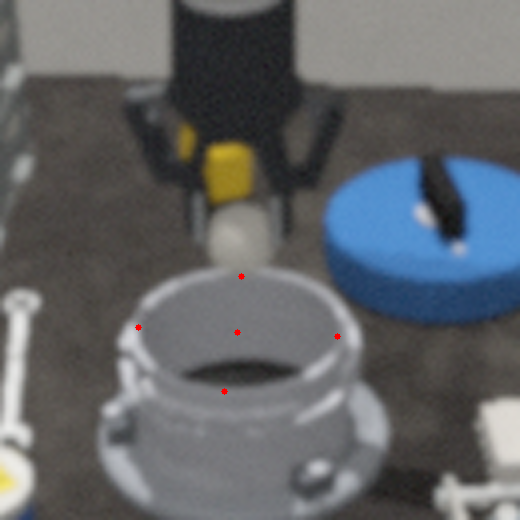

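The side view shows the stone above the back of the mouth. My projected mouth centre at crop (237,332) may be a pixel or two off the seen one, so I'll fit it numerically.

```bash
python3 - <<'E'
from h import *
np.set_printoptions(precision=1,suppress=True)
print("turntable top",onz("top",(335.75,216.2),14),"mouth top",onz("top",(336.7,211.3),92))
# fit jar centre by matching projected circle(s) to gradients in each clean picture
g={}
for c in("side","top"):
    im=cv2.GaussianBlur(cv2.cvtColor(cv2.imread(f"pics/{c}0.png"),6),(0,0),1.0).astype(np.float32)
    g[c]=np.hypot(cv2.Sobel(im,5,1,0),cv2.Sobel(im,5,0,1))
th=np.linspace(0,2*np.pi,180)
def sc(c,x,y,dv):
    s=0
    for r,z,arc in((63,92,th),(94,14,th)):
        P=np.array([proj(c,np.array([x+r*np.cos(t),y+r*np.sin(t),z])) for t in arc[::3]]).astype(np.float32)+np.float32([0,dv])
        s+=cv2.remap(g[c],P[:,0],P[:,1],1).mean()
    return s
for c in("side","top"):
    L=[(sc(c,x,y,0),x,y) for x in range(622,650,2) for y in range(-60,-20,2)]
    print(c,sorted(L)[::-1][:5])
E
```

```text
turntable top [636.  -36.1  14. ] mouth top [636.1 -36.7  92. ]Traceback (most recent call last):
  File "<stdin>", line 17, in <module>
  File "<stdin>", line 13, in sc
  File "h.py", line 15, in proj
    p,f=cam(c);q=np.array(p["R"])@X+p["t"];return np.array([p["cx"]+f*q[0]/q[2],p["cy"]+f*q[1]/q[2]])
        ~~~^^^
  File "h.py", line 4, in cam
    p=camera_params(c);f=240/np.tan(np.radians(p["vfov"]/2));return p,f
ValueError: time passes only in moves, steps and waits
```

```bash
sed -i 's/^def cam(c):/import functools\n@functools.cache\ndef cam(c):/' h.py; python3 - <<'E'
from h import *
np.set_printoptions(precision=1,suppress=True)
g={}
for c in("side","top"):
    im=cv2.GaussianBlur(cv2.cvtColor(cv2.imread(f"pics/{c}0.png"),6),(0,0),1.0).astype(np.float32)
    g[c]=np.hypot(cv2.Sobel(im,5,1,0),cv2.Sobel(im,5,0,1))
th=np.linspace(0,2*np.pi,60)
def sc(c,x,y):
    s=0
    for r,z in((63,92),(94,14)):
        P=np.array([proj(c,np.array([x+r*np.cos(t),y+r*np.sin(t),z])) for t in th]).astype(np.float32)
        s+=cv2.remap(g[c],P[None,:,0].copy(),P[None,:,1].copy(),1).mean()
    return round(float(s),1)
for c in("side","top"):
    L=[(sc(c,x,y),x,y) for x in range(622,650,2) for y in range(-60,-20,2)]
    print(c,sorted(L)[::-1][:5])
E
```

```text
side [(232.7, 636, -48), (232.7, 636, -50), (231.1, 638, -50), (230.6, 638, -48), (228.9, 636, -46)]
top [(742.6, 636, -38), (741.9, 636, -36), (697.9, 638, -36), (696.7, 638, -38), (696.2, 634, -38)]
```

Call:
step_arm(
  targets=[
    {"dp": [0,0,0.07],"angular": [0,0,0],"fingers": 0.7},
    {"dp": [0,0,0.14],"angular": [0,0,0],"fingers": 0.7},
    {"dp": [0,0,0.2],"angular": [0,0,0],"fingers": 0.7},
    {"dp": [0,0,0.26],"angular": [0,0,0],"fingers": 0.7},
    {"dp": [0,0,0.32],"angular": [0,0,0],"fingers": 0.7},
    {"dp": [0,0,0.37],"angular": [0,0,0],"fingers": 0.7},
    {"dp": [0,0,0.42],"angular": [0,0,0],"fingers": 0.7},
    {"dp": [0,0,0.42],"angular": [0,0,0],"fingers": 0.7},
  ],
)

```text
time: 10.65
tool_pos: [634.8, -71.0, 24.0]
tcp_rot: [-179.9, -0.0, 90.0]
ft_force: [-0.5, 0.8, -1.3]
finger_gap: 39.3
grip_force: 40.8
```

Call:
step_arm(
  targets=[
    {"dp": [0,0,0.02],"angular": [0,0,0],"fingers": 0.7},
    {"dp": [0,0,0.02],"angular": [0,0,0],"fingers": 0.5},
    {"dp": [0,0,0.02],"angular": [0,0,0],"fingers": 0.38},
    {"dp": [0,0,0.02],"angular": [0,0,0],"fingers": 0.38},
    {"dp": [0,0,0.02],"angular": [0,0,0],"fingers": 0.38},
    {"dp": [0,0,-0.08],"angular": [0,0,0],"fingers": 0.38},
    {"dp": [0,0,-0.25],"angular": [0,0,0],"fingers": 0.38},
    {"dp": [0,0,-0.5],"angular": [0,0,0],"fingers": 0.38},
  ],
)

```text
time: 11.65
tool_pos: [634.6, -71.0, 126.1]
tcp_rot: [-179.9, -0.0, 90.0]
ft_force: [1.8, -0.9, -0.2]
finger_gap: 53.0
grip_force: 0.0
```

Call:
step_arm(
  targets=[
    {"dp": [0,0,-0.2],"angular": [0,0,0],"fingers": 0},
    {"dp": [0.2,-0.15,-0.25],"angular": [0,0,0],"fingers": 0},
    {"dp": [0.4,-0.3,-0.25],"angular": [0,0,0],"fingers": 0},
    {"dp": [0.6,-0.5,-0.25],"angular": [0,0,0],"fingers": 0},
    {"dp": [0.8,-0.7,-0.25],"angular": [0,0,0],"fingers": 0},
    {"dp": [0.95,-0.9,-0.25],"angular": [0,0,0],"fingers": 0},
    {"dp": [1,-1,-0.25],"angular": [0,0,0],"fingers": 0},
    {"dp": [1,-1,-0.25],"angular": [0,0,0],"fingers": 0},
  ],
)

```text
time: 12.65
tool_pos: [435.3, 129.7, 176.9]
tcp_rot: [179.9, -0.0, 90.1]
ft_force: [0.3, 0.5, 0.1]
finger_gap: 85.7
grip_force: 0.0
```

```bash
python3 - <<'E'
from h import *
T=snapshot("top");S=snapshot("side");s=sense();print(s["tool_pos"],s["ft_force"],s["time"])
np.set_printoptions(precision=1,suppress=True)
for n,c in((("B",(256,295))),("C",(221,264)),("D",(228,298))):
    try: print(n,onz("top",white(T,c)[0],20)[:2],white(T,c)[1])
    except Exception as e: print(n,e)
a=cv2.resize(T[165:265,290:390],None,fx=4,fy=4,interpolation=2);b=cv2.resize(S[180:280,235:335],None,fx=4,fy=4,interpolation=2)
cv2.imwrite("pics/c5.png",np.hstack([a,b]))
E
```

```text
[436.54691681 128.78279776 176.53536819] [ 0.35113991 -0.80871093 -0.02575112] 12.75
B [395.1 249.4] [ 14  32 287]
C [492.3 329.5] [ 14  13 139]
D [385.2 311.1] [ 12  14 129]
```

View pics/c5.png

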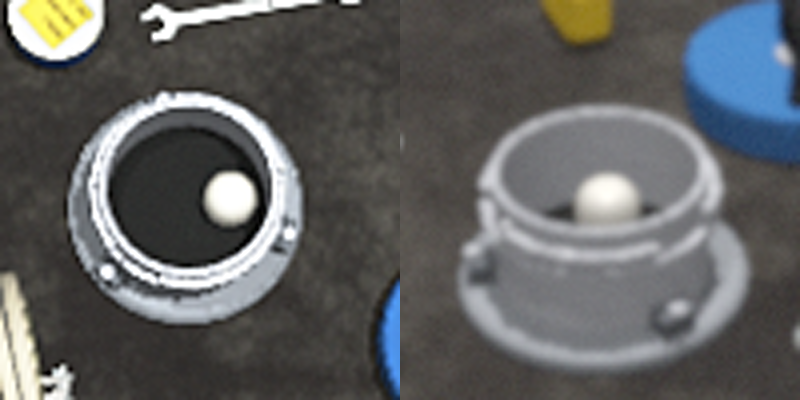

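The first stone lies in the jar at top crop (230,197). I'll fetch B next.

Call:
step_arm(
  targets=[
    {"dp": [0.25,-0.1,0],"angular": [0,0,0],"fingers": 0},
    {"dp": [0.46,-0.21,0.1],"angular": [0,0,0],"fingers": 0},
    {"dp": [0.46,-0.21,0.35],"angular": [0,0,0],"fingers": 0},
    {"dp": [0.46,-0.21,0.55],"angular": [0,0,0],"fingers": 0},
    {"dp": [0.46,-0.21,0.7],"angular": [0,0,0],"fingers": 0},
    {"dp": [0.46,-0.21,0.82],"angular": [0,0,0],"fingers": 0},
    {"dp": [0.46,-0.21,0.88],"angular": [0,0,0],"fingers": 0},
    {"dp": [0.46,-0.21,0.9],"angular": [0,0,0],"fingers": 0},
  ],
)

```text
time: 13.75
tool_pos: [394.1, 220.5, -5.1]
tcp_rot: [-180.0, 0.0, 89.9]
ft_force: [-0.8, -0.1, 0.4]
finger_gap: 85.8
grip_force: 0.0
```

Call:
step_arm(
  newtons=40,
  targets=[
    {"dp": [0,0,0],"angular": [0,0,0],"fingers": 0.7},
    {"dp": [0,0,0],"angular": [0,0,0],"fingers": 0.7},
    {"dp": [0,0,0],"angular": [0,0,0],"fingers": 0.7},
    {"dp": [0,0,0],"angular": [0,0,0],"fingers": 0.7},
    {"dp": [0,0,0],"angular": [0,0,0],"fingers": 0.7},
    {"dp": [0,0,-0.1],"angular": [0,0,0],"fingers": 0.7},
    {"dp": [0,0,-0.3],"angular": [0,0,0],"fingers": 0.7},
    {"dp": [0,0,-0.6],"angular": [0,0,0],"fingers": 0.7},
  ],
)

```text
time: 14.75
tool_pos: [391.9, 220.2, 114.9]
tcp_rot: [-179.8, 0.1, 90.0]
ft_force: [1.8, 1.1, -1.0]
finger_gap: 39.3
grip_force: 40.7
```

Call:
step_arm(
  targets=[
    {"dp": [0,0,-0.2],"angular": [0,0,0],"fingers": 0.7},
    {"dp": [-0.1,0.1,-0.28],"angular": [0,0,0],"fingers": 0.7},
    {"dp": [-0.3,0.3,-0.28],"angular": [0,0,0],"fingers": 0.7},
    {"dp": [-0.5,0.5,-0.28],"angular": [0,0,0],"fingers": 0.7},
    {"dp": [-0.7,0.7,-0.28],"angular": [0,0,0],"fingers": 0.7},
    {"dp": [-0.9,0.9,-0.28],"angular": [0,0,0],"fingers": 0.7},
    {"dp": [-1,1,-0.28],"angular": [0,0,0],"fingers": 0.7},
    {"dp": [-1,1,-0.28],"angular": [0,0,0],"fingers": 0.7},
  ],
)

```text
time: 15.75
tool_pos: [594.4, 19.1, 170.9]
tcp_rot: [-180.0, 0.0, 89.9]
ft_force: [-0.3, 0.4, -1.4]
finger_gap: 38.6
grip_force: 40.7
```

Call:
step_arm(
  targets=[
    {"dp": [-0.12,0.21,0],"angular": [0,0,0],"fingers": 0.7},
    {"dp": [-0.12,0.21,0],"angular": [0,0,0],"fingers": 0.7},
    {"dp": [-0.12,0.21,0.1],"angular": [0,0,0],"fingers": 0.7},
    {"dp": [-0.12,0.21,0.2],"angular": [0,0,0],"fingers": 0.7},
    {"dp": [-0.12,0.21,0.3],"angular": [0,0,0],"fingers": 0.7},
    {"dp": [-0.12,0.21,0.4],"angular": [0,0,0],"fingers": 0.7},
    {"dp": [-0.12,0.21,0.45],"angular": [0,0,0],"fingers": 0.7},
    {"dp": [-0.12,0.21,0.45],"angular": [0,0,0],"fingers": 0.7},
  ],
)

```text
time: 16.75
tool_pos: [634.9, -3.1, 79.9]
tcp_rot: [-179.9, -0.0, 90.0]
ft_force: [-0.3, -0.7, -1.1]
finger_gap: 39.0
grip_force: 40.9
```

Call:
step_arm(
  targets=[
    {"dp": [0,0,0.1],"angular": [0,0,0],"fingers": 0.7},
    {"dp": [0,0,0.2],"angular": [0,0,0],"fingers": 0.7},
    {"dp": [0,0,0.27],"angular": [0,0,0],"fingers": 0.7},
    {"dp": [0,0,0.295],"angular": [0,0,0],"fingers": 0.7},
    {"dp": [0,0,0.295],"angular": [0,0,0],"fingers": 0.6},
    {"dp": [0,0,0.295],"angular": [0,0,0],"fingers": 0.38},
    {"dp": [0,0,0.295],"angular": [0,0,0],"fingers": 0.38},
    {"dp": [0,0,0.22],"angular": [0,0,0],"fingers": 0.38},
  ],
)

```text
time: 17.75
tool_pos: [634.6, -3.1, 36.3]
tcp_rot: [-179.9, -0.0, 90.0]
ft_force: [0.2, -0.5, 0.1]
finger_gap: 53.1
grip_force: 0.0
```

Call:
step_arm(
  targets=[
    {"dp": [0,0,-0.15],"angular": [0,0,0],"fingers": 0.38},
    {"dp": [0,0,-0.4],"angular": [0,0,0],"fingers": 0.38},
    {"dp": [0.05,0,-0.65],"angular": [0,0,0],"fingers": 0},
    {"dp": [0.3,-0.1,-0.65],"angular": [0,0,0],"fingers": 0},
    {"dp": [0.55,-0.3,-0.65],"angular": [0,0,0],"fingers": 0},
    {"dp": [0.8,-0.5,-0.65],"angular": [0,0,0],"fingers": 0},
    {"dp": [0.98,-0.65,-0.65],"angular": [0,0,0],"fingers": 0},
    {"dp": [1,-0.72,-0.65],"angular": [0,0,0],"fingers": 0},
  ],
)

```text
time: 18.75
tool_pos: [490.6, 199.5, 168.7]
tcp_rot: [179.9, -0.1, 90.2]
ft_force: [0.1, -0.5, 0.6]
finger_gap: 85.9
grip_force: 0.0
```

```bash
python3 - <<'E'
from h import *
T=snapshot("top");s=sense();print(s["tool_pos"],s["ft_force"],s["time"])
np.set_printoptions(precision=1,suppress=True)
print(white(T,(221,264)), onz("top",white(T,(221,264))[0],20))
c=T[190:235,315:360].astype(int);m=((c.min(2)>150)).astype(np.uint8)
cv2.imwrite("pics/c6.png",cv2.resize(T[165:265,290:390],None,fx=4,fy=4,interpolation=2))
E
```

```text
[489.92959366 198.76551276 168.47204619] [0.36442555 0.72673084 0.49486757] 18.8
(array([214.9, 263.6]), array([ 18,  32, 288], dtype=int32)) [494.  347.2  20. ]
```

View pics/c6.png

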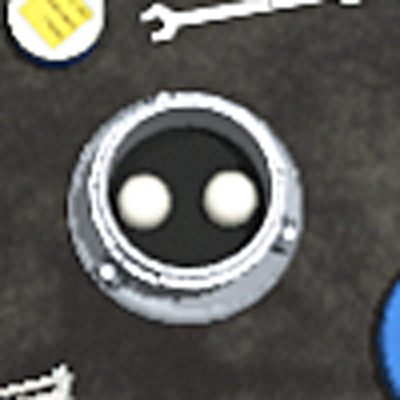

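Both stones are in the jar, at crop (144,200) and (231,198). Stone C is next.

Call:
step_arm(
  targets=[
    {"dp": [0.28,0,0],"angular": [0,0,0],"fingers": 0},
    {"dp": [0.55,0.01,0],"angular": [0,0,0],"fingers": 0},
    {"dp": [0.655,0.01,0.15],"angular": [0,0,0],"fingers": 0},
    {"dp": [0.655,0.01,0.4],"angular": [0,0,0],"fingers": 0},
    {"dp": [0.655,0.01,0.6],"angular": [0,0,0],"fingers": 0},
    {"dp": [0.655,0.01,0.76],"angular": [0,0,0],"fingers": 0},
    {"dp": [0.655,0.01,0.84],"angular": [0,0,0],"fingers": 0},
    {"dp": [0.655,0.01,0.86],"angular": [0,0,0],"fingers": 0},
  ],
)

```text
time: 19.8
tool_pos: [494.1, 327.2, -5.2]
tcp_rot: [-180.0, 0.0, 89.9]
ft_force: [-0.1, 0.5, 0.8]
finger_gap: 85.7
grip_force: 0.0
```

Call:
step_arm(
  newtons=40,
  targets=[
    {"dp": [0,0,0],"angular": [0,0,0],"fingers": 0.7},
    {"dp": [0,0,0],"angular": [0,0,0],"fingers": 0.7},
    {"dp": [0,0,0],"angular": [0,0,0],"fingers": 0.7},
    {"dp": [0,0,0],"angular": [0,0,0],"fingers": 0.7},
    {"dp": [0,0,0],"angular": [0,0,0],"fingers": 0.7},
    {"dp": [0,0,-0.1],"angular": [0,0,0],"fingers": 0.7},
    {"dp": [0,0,-0.3],"angular": [0,0,0],"fingers": 0.7},
    {"dp": [0,0,-0.6],"angular": [0,0,0],"fingers": 0.7},
  ],
)

```text
time: 20.8
tool_pos: [492.3, 327.1, 115.7]
tcp_rot: [-179.8, 0.1, 90.0]
ft_force: [0.3, 0.8, -1.1]
finger_gap: 38.8
grip_force: 40.6
```

Call:
step_arm(
  targets=[
    {"dp": [0,0,-0.2],"angular": [0,0,0],"fingers": 0.7},
    {"dp": [-0.1,0.1,-0.28],"angular": [0,0,0.03],"fingers": 0.7},
    {"dp": [-0.3,0.3,-0.28],"angular": [0,0,0.08],"fingers": 0.7},
    {"dp": [-0.5,0.45,-0.28],"angular": [0,0,0.13],"fingers": 0.7},
    {"dp": [-0.7,0.6,-0.28],"angular": [0,0,0.18],"fingers": 0.7},
    {"dp": [-0.9,0.8,-0.28],"angular": [0,0,0.23],"fingers": 0.7},
    {"dp": [-1,0.885,-0.28],"angular": [0,0,0.25],"fingers": 0.7},
    {"dp": [-1,0.885,-0.28],"angular": [0,0,0.25],"fingers": 0.7},
  ],
)

```text
time: 21.8
tool_pos: [671.7, 125.8, 172.3]
tcp_rot: [180.0, -0.0, 44.8]
ft_force: [-0.7, 1.3, -0.7]
finger_gap: 38.8
grip_force: 40.6
```

Call:
step_arm(
  targets=[
    {"dp": [-0.1,0.1,0],"angular": [0,0,0.04],"fingers": 0.7},
    {"dp": [-0.25,0.25,0],"angular": [0,0,0.09],"fingers": 0.7},
    {"dp": [-0.4,0.4,0],"angular": [0,0,0.14],"fingers": 0.7},
    {"dp": [-0.5,0.5,0],"angular": [0,0,0.19],"fingers": 0.7},
    {"dp": [-0.57,0.57,0],"angular": [0,0,0.24],"fingers": 0.7},
    {"dp": [-0.583,0.583,0],"angular": [0,0,0.25],"fingers": 0.7},
    {"dp": [-0.583,0.583,0],"angular": [0,0,0.25],"fingers": 0.7},
    {"dp": [-0.583,0.583,0],"angular": [0,0,0.25],"fingers": 0.7},
  ],
)

```text
time: 22.8
tool_pos: [670.6, -35.6, 171.4]
tcp_rot: [-180.0, -0.0, 0.2]
ft_force: [-0.1, -0.5, -2.1]
finger_gap: 38.7
grip_force: 40.7
```

Call:
step_arm(
  targets=[
    {"dp": [-0.002,0.006,0.1],"angular": [0,0,0],"fingers": 0.7},
    {"dp": [-0.002,0.006,0.2],"angular": [0,0,0],"fingers": 0.7},
    {"dp": [-0.002,0.006,0.3],"angular": [0,0,0],"fingers": 0.7},
    {"dp": [-0.002,0.006,0.4],"angular": [0,0,0],"fingers": 0.7},
    {"dp": [-0.002,0.006,0.48],"angular": [0,0,0],"fingers": 0.7},
    {"dp": [-0.002,0.006,0.55],"angular": [0,0,0],"fingers": 0.7},
    {"dp": [-0.002,0.006,0.6],"angular": [0,0,0],"fingers": 0.7},
    {"dp": [-0.002,0.006,0.6],"angular": [0,0,0],"fingers": 0.7},
  ],
)

```text
time: 23.8
tool_pos: [669.7, -38.2, 50.2]
tcp_rot: [-180.0, 0.1, -0.0]
ft_force: [0.5, -0.8, -1.4]
finger_gap: 39.0
grip_force: 40.6
```

Call:
step_arm(
  targets=[
    {"dp": [0,0,0.06],"angular": [0,0,0],"fingers": 0.7},
    {"dp": [0,0,0.11],"angular": [0,0,0],"fingers": 0.7},
    {"dp": [0,0,0.145],"angular": [0,0,0],"fingers": 0.7},
    {"dp": [0,0,0.145],"angular": [0,0,0],"fingers": 0.7},
    {"dp": [0,0,0.145],"angular": [0,0,0],"fingers": 0.6},
    {"dp": [0,0,0.145],"angular": [0,0,0],"fingers": 0.42},
    {"dp": [0,0,0.145],"angular": [0,0,0],"fingers": 0.42},
    {"dp": [0,0,0.08],"angular": [0,0,0],"fingers": 0.42},
  ],
)

```text
time: 24.8
tool_pos: [669.2, -38.0, 34.3]
tcp_rot: [-180.0, 0.1, -0.0]
ft_force: [0.3, 0.1, 0.2]
finger_gap: 49.4
grip_force: 0.0
```

Call:
step_arm(
  targets=[
    {"dp": [0,0,-0.15],"angular": [0,0,0],"fingers": 0.42},
    {"dp": [0,0,-0.4],"angular": [0,0,0],"fingers": 0.42},
    {"dp": [0,0,-0.65],"angular": [0,0,0],"fingers": 0.42},
    {"dp": [-0.2,-0.2,-0.68],"angular": [0,0,-0.05],"fingers": 0},
    {"dp": [-0.4,-0.4,-0.68],"angular": [0,0,-0.1],"fingers": 0},
    {"dp": [-0.6,-0.6,-0.68],"angular": [0,0,-0.15],"fingers": 0},
    {"dp": [-0.8,-0.75,-0.68],"angular": [0,0,-0.2],"fingers": 0},
    {"dp": [-1,-0.9,-0.68],"angular": [0,0,-0.25],"fingers": 0},
  ],
)

```text
time: 25.8
tool_pos: [469.3, 143.0, 172.5]
tcp_rot: [179.9, -0.1, 45.3]
ft_force: [0.8, 0.6, 0.8]
finger_gap: 85.5
grip_force: 0.0
```

Call:
step_arm(
  targets=[
    {"dp": [0.08,-0.25,0],"angular": [0,0,-0.05],"fingers": 0},
    {"dp": [0.16,-0.5,0],"angular": [0,0,-0.1],"fingers": 0},
    {"dp": [0.24,-0.75,0],"angular": [0,0,-0.15],"fingers": 0},
    {"dp": [0.293,-0.887,0],"angular": [0,0,-0.2],"fingers": 0},
    {"dp": [0.293,-0.887,0],"angular": [0,0,-0.25],"fingers": 0},
    {"dp": [0.293,-0.887,0],"angular": [0,0,-0.25],"fingers": 0},
    {"dp": [0.293,-0.887,0],"angular": [0,0,-0.25],"fingers": 0},
    {"dp": [0.293,-0.887,0],"angular": [0,0,-0.25],"fingers": 0},
  ],
)

```text
time: 26.8
tool_pos: [386.6, 308.4, 171.5]
tcp_rot: [180.0, -0.0, 89.8]
ft_force: [-0.3, 0.9, -0.2]
finger_gap: 85.4
grip_force: 0.0
```

```bash
python3 - <<'E'
from h import *
T=snapshot("top");S=snapshot("side");s=sense();print(s["tool_pos"],s["tcp_rot"],s["time"])
print(white(S,(387,352)),onz("side",white(S,(387,352))[0],20))
print("lid",[(d["at"],d["conf"]) for d in pinpoint("top","lid_grip")])
cv2.imwrite("pics/c7.png",cv2.resize(T[165:265,290:390],None,fx=4,fy=4,interpolation=2))
E
```

```text
[386.48470568 308.34343539 171.26031558] [ 1.79997162e+02 -3.56435323e-03  8.98856997e+01] 26.9
(array([386.70380435, 351.32880435]), array([ 21,  23, 368], dtype=int32)) [383.28429112 301.7897911   20.        ]
lid [([411.5, 250.1], 0.8)]
```

View pics/c7.png

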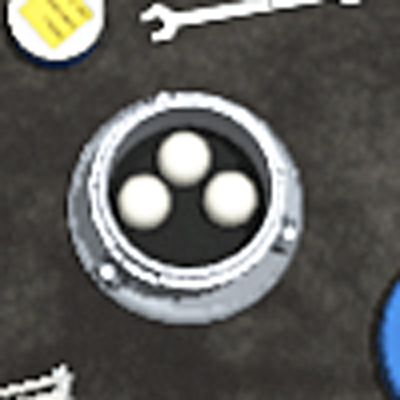

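Three stones are in the jar. D is next and goes to the free spot at the front.

Call:
step_arm(
  targets=[
    {"dp": [0.008,-0.006,0.15],"angular": [0,0,0],"fingers": 0},
    {"dp": [0.008,-0.006,0.35],"angular": [0,0,0],"fingers": 0},
    {"dp": [0.008,-0.006,0.55],"angular": [0,0,0],"fingers": 0},
    {"dp": [0.008,-0.006,0.7],"angular": [0,0,0],"fingers": 0},
    {"dp": [0.008,-0.006,0.8],"angular": [0,0,0],"fingers": 0},
    {"dp": [0.008,-0.006,0.86],"angular": [0,0,0],"fingers": 0},
    {"dp": [0.008,-0.006,0.878],"angular": [0,0,0],"fingers": 0},
    {"dp": [0.008,-0.006,0.878],"angular": [0,0,0],"fingers": 0.7},
  ],
)

```text
time: 27.95
tool_pos: [385.5, 310.5, -3.9]
tcp_rot: [180.0, -0.0, 90.0]
ft_force: [-1.2, -1.3, 0.0]
finger_gap: 69.4
grip_force: 0.0
```

Call:
step_arm(
  newtons=40,
  targets=[
    {"dp": [0,0,0],"angular": [0,0,0],"fingers": 0.7},
    {"dp": [0,0,0],"angular": [0,0,0],"fingers": 0.7},
    {"dp": [0,0,0],"angular": [0,0,0],"fingers": 0.7},
    {"dp": [0,0,0],"angular": [0,0,0],"fingers": 0.7},
    {"dp": [0,0,0],"angular": [0,0,0],"fingers": 0.7},
    {"dp": [0,0,-0.1],"angular": [0,0,0],"fingers": 0.7},
    {"dp": [0,0,-0.35],"angular": [0,0,0],"fingers": 0.7},
    {"dp": [0,0,-0.6],"angular": [0,0,0],"fingers": 0.7},
  ],
)

```text
time: 28.95
tool_pos: [384.6, 310.0, 116.8]
tcp_rot: [-180.0, 0.0, 90.0]
ft_force: [1.1, 0.3, -1.5]
finger_gap: 39.2
grip_force: 40.6
```

Call:
step_arm(
  targets=[
    {"dp": [0,0,-0.2],"angular": [0,0,0],"fingers": 0.7},
    {"dp": [-0.1,0.1,-0.28],"angular": [0,0,0.03],"fingers": 0.7},
    {"dp": [-0.3,0.2,-0.28],"angular": [0,0,0.08],"fingers": 0.7},
    {"dp": [-0.5,0.3,-0.28],"angular": [0,0,0.13],"fingers": 0.7},
    {"dp": [-0.7,0.4,-0.28],"angular": [0,0,0.18],"fingers": 0.7},
    {"dp": [-0.85,0.5,-0.28],"angular": [0,0,0.23],"fingers": 0.7},
    {"dp": [-0.9,0.525,-0.28],"angular": [0,0,0.25],"fingers": 0.7},
    {"dp": [-0.9,0.525,-0.28],"angular": [0,0,0.25],"fingers": 0.7},
  ],
)

```text
time: 29.95
tool_pos: [490.3, 129.5, 171.7]
tcp_rot: [180.0, -0.0, 44.9]
ft_force: [0.1, 0.2, -1.3]
finger_gap: 39.1
grip_force: 40.6
```

Call:
step_arm(
  targets=[
    {"dp": [-0.03,0.15,0],"angular": [0,0,0.04],"fingers": 0.7},
    {"dp": [-0.07,0.35,0],"angular": [0,0,0.09],"fingers": 0.7},
    {"dp": [-0.11,0.55,0],"angular": [0,0,0.14],"fingers": 0.7},
    {"dp": [-0.15,0.75,0],"angular": [0,0,0.19],"fingers": 0.7},
    {"dp": [-0.19,0.95,0],"angular": [0,0,0.24],"fingers": 0.7},
    {"dp": [-0.194,0.986,0],"angular": [0,0,0.25],"fingers": 0.7},
    {"dp": [-0.194,0.986,0],"angular": [0,0,0.25],"fingers": 0.7},
    {"dp": [-0.194,0.986,0],"angular": [0,0,0.25],"fingers": 0.7},
  ],
)

```text
time: 30.95
tool_pos: [601.6, -35.2, 171.6]
tcp_rot: [-180.0, 0.0, 0.2]
ft_force: [-1.2, 0.5, -1.0]
finger_gap: 38.8
grip_force: 40.7
```

Call:
step_arm(
  targets=[
    {"dp": [0,0.003,0.1],"angular": [0,0,0],"fingers": 0.7},
    {"dp": [0,0.003,0.2],"angular": [0,0,0],"fingers": 0.7},
    {"dp": [0,0.003,0.3],"angular": [0,0,0],"fingers": 0.7},
    {"dp": [0,0.003,0.4],"angular": [0,0,0],"fingers": 0.7},
    {"dp": [0,0.003,0.48],"angular": [0,0,0],"fingers": 0.7},
    {"dp": [0,0.003,0.55],"angular": [0,0,0],"fingers": 0.7},
    {"dp": [0,0.003,0.6],"angular": [0,0,0],"fingers": 0.7},
    {"dp": [0,0.003,0.6],"angular": [0,0,0],"fingers": 0.7},
  ],
)

```text
time: 31.95
tool_pos: [601.5, -37.2, 50.7]
tcp_rot: [-180.0, 0.1, -0.0]
ft_force: [-0.5, 0.1, -1.0]
finger_gap: 38.8
grip_force: 40.6
```

Call:
step_arm(
  targets=[
    {"dp": [0,0,0.06],"angular": [0,0,0],"fingers": 0.7},
    {"dp": [0,0,0.11],"angular": [0,0,0],"fingers": 0.7},
    {"dp": [0,0,0.145],"angular": [0,0,0],"fingers": 0.7},
    {"dp": [0,0,0.145],"angular": [0,0,0],"fingers": 0.7},
    {"dp": [0,0,0.145],"angular": [0,0,0],"fingers": 0.6},
    {"dp": [0,0,0.145],"angular": [0,0,0],"fingers": 0.42},
    {"dp": [0,0,0.145],"angular": [0,0,0],"fingers": 0.42},
    {"dp": [0,0,0.08],"angular": [0,0,0],"fingers": 0.42},
  ],
)

```text
time: 32.95
tool_pos: [601.0, -37.1, 34.9]
tcp_rot: [-180.0, 0.1, -0.0]
ft_force: [-0.6, 0.6, 0.7]
finger_gap: 49.7
grip_force: 0.0
```

```bash
python3 - <<'E'
from h import *
T=cv2.imread("pics/top0.png")
L=T[225:275,385:437]
u,v=411,250
g=cv2.cvtColor(L,6)
print("bar",baryaw(T,(411,249),69))
cv2.imwrite("pics/lid.png",cv2.resize(L,None,fx=9,fy=9,interpolation=2))
E
```

```text
bar (array([ 517.18913387, -263.41013688]), np.float64(107.12489466468548), array([23.60128664, 85.00406346]), 57)
```

View pics/lid.png

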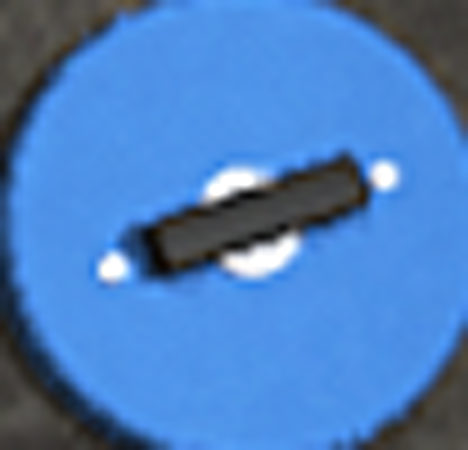

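The bar's top face in this crop is centred at about (262,213), at a yaw of about 107 degrees. I'll raise the arm, check the stones and re-measure the lid.

Call:
step_arm(
  targets=[
    {"dp": [0,0,-0.15],"angular": [0,0,0],"fingers": 0.42},
    {"dp": [0,0,-0.4],"angular": [0,0,0],"fingers": 0.42},
    {"dp": [0,0,-0.7],"angular": [0,0,0],"fingers": 0.42},
    {"dp": [-0.2,0,-0.75],"angular": [0,0,-0.05],"fingers": 0.2},
    {"dp": [-0.5,0,-0.75],"angular": [0,0,-0.1],"fingers": 0.2},
    {"dp": [-0.7,0,-0.75],"angular": [0,0,-0.15],"fingers": 0.2},
    {"dp": [-0.8,0,-0.75],"angular": [0,0,-0.2],"fingers": 0.2},
    {"dp": [-0.8,0,-0.75],"angular": [0,0,-0.25],"fingers": 0.2},
  ],
)

```text
time: 33.95
tool_pos: [441.3, -37.2, 187.0]
tcp_rot: [179.9, -0.1, 45.3]
ft_force: [-0.1, -0.6, 0.6]
finger_gap: 68.4
grip_force: 0.0
```

```bash
python3 - <<'E'
from h import *
np.set_printoptions(precision=1,suppress=True)
T=snapshot("top");s=sense();print(s["tool_pos"],s["tcp_rot"],s["time"])
b=T.astype(int);bl=((b[...,0]-b[...,2]>60)).astype(np.uint8);bl[:, :375]=0;bl[:,460:]=0
cnt=max(cv2.findContours(bl,0,1)[0],key=cv2.contourArea);e=cv2.fitEllipse(cv2.convexHull(cnt));print("lid",e,onz("top",e[0],25))
print(baryaw(T,e[0],69))
for d in((413.6,248.2),):print(onz("top",d,69))
a=cv2.resize(T[175:255,295:375],None,fx=5,fy=5,interpolation=2);c=cv2.resize(T[210:290,370:450],None,fx=5,fy=5,interpolation=2)
cv2.imwrite("pics/c8.png",np.hstack([a,c]))
E
```

```text
[441.9 -37.3 187.1] [179.9  -0.1  45.7] 34.0
lid ((421.25531005859375, 236.32887268066406), (53.326637268066406, 54.17253875732422), 122.31786346435547) [ 562.  -302.9   25. ]
(array([ 559.9, -296.7]), np.float64(109.3242448683662), array([23. , 83.8]), 71)
[ 519.3 -269.1   69. ]
```

View pics/c8.png

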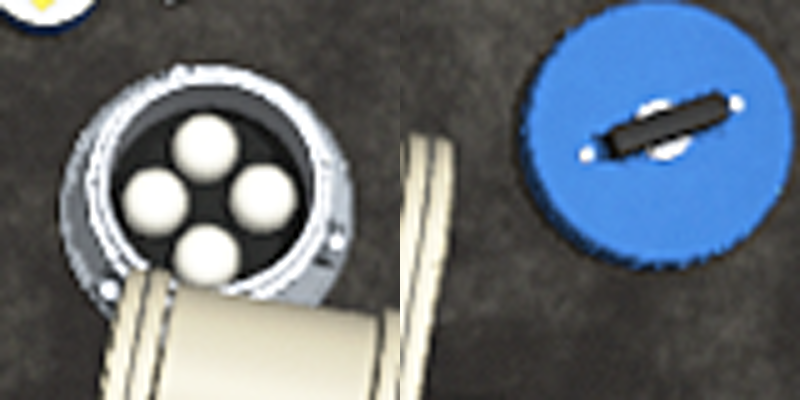

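All four stones are in the jar. The lid has been knocked aside: its blob centre is now at (421,236), with the bar centre at about (562,-301) and yaw near 107.5 degrees.

Call:
step_arm(
  targets=[
    {"dp": [-0.05,0.1,0],"angular": [0,0,-0.05],"fingers": 0.2},
    {"dp": [-0.1,0.25,0],"angular": [0,0,-0.1],"fingers": 0.2},
    {"dp": [-0.15,0.4,0],"angular": [0,0,-0.15],"fingers": 0.2},
    {"dp": [-0.2,0.55,0],"angular": [0,0,-0.2],"fingers": 0.2},
    {"dp": [-0.25,0.7,0],"angular": [0,0,-0.25],"fingers": 0.2},
    {"dp": [-0.3,0.8,0],"angular": [0,0,-0.3],"fingers": 0.2},
    {"dp": [-0.3,0.8,0],"angular": [0,0,-0.347],"fingers": 0.2},
    {"dp": [-0.3,0.8,0],"angular": [0,0,-0.347],"fingers": 0.2},
  ],
)

```text
time: 35.0
tool_pos: [513.0, -193.1, 186.2]
tcp_rot: [180.0, 0.0, 107.3]
ft_force: [0.6, 0.2, -0.3]
finger_gap: 68.5
grip_force: 0.0
```

Call:
step_arm(
  targets=[
    {"dp": [-0.2,0.03,0],"angular": [0,0,0],"fingers": 0.2},
    {"dp": [-0.4,0.06,0],"angular": [0,0,0],"fingers": 0.2},
    {"dp": [-0.55,0.075,0.1],"angular": [0,0,0],"fingers": 0.2},
    {"dp": [-0.591,0.075,0.2],"angular": [0,0,0],"fingers": 0.2},
    {"dp": [-0.591,0.075,0.3],"angular": [0,0,0],"fingers": 0.2},
    {"dp": [-0.591,0.075,0.4],"angular": [0,0,0],"fingers": 0.2},
    {"dp": [-0.591,0.075,0.435],"angular": [0,0,0],"fingers": 0.2},
    {"dp": [-0.591,0.075,0.435],"angular": [0,0,0],"fingers": 0.2},
  ],
)

```text
time: 36.0
tool_pos: [562.2, -300.3, 98.1]
tcp_rot: [-180.0, -0.0, 107.5]
ft_force: [-0.0, -0.1, 0.6]
finger_gap: 68.5
grip_force: 0.0
```

```bash
python3 - <<'E'
from h import *
np.set_printoptions(precision=1,suppress=True)
S=snapshot("side");s=sense();print(s["tool_pos"],s["tcp_rot"],s["time"])
print(proj("side",s["tool_pos"]))
print([(d["at"],d["conf"]) for d in pinpoint("side","lid_grip")])
cv2.imwrite("pics/c9.png",cv2.resize(S[110:230,270:400],None,fx=5,fy=5,interpolation=2))
E
```

```text
[ 562.7 -300.7   99.1] [180.    0.  107.5] 36.05
[320.5 169.7]
[([319.1, 181.7], 0.59)]
```

View pics/c9.png

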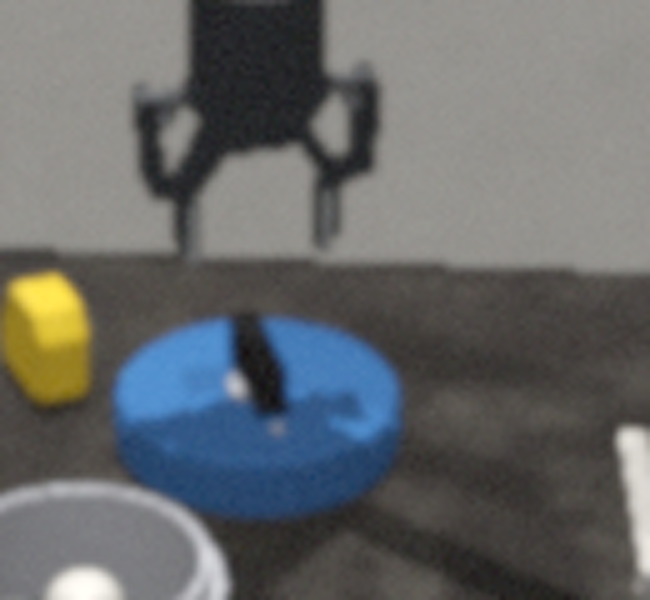

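The gripper, mid at about x=257, lines up with the bar at x=258. I'll descend and grip.

Call:
step_arm(
  newtons=60,
  targets=[
    {"dp": [0,0,0.1],"angular": [0,0,0],"fingers": 0.2},
    {"dp": [0,0,0.2],"angular": [0,0,0],"fingers": 0.2},
    {"dp": [0,0,0.255],"angular": [0,0,0],"fingers": 0.2},
    {"dp": [0,0,0.265],"angular": [0,0,0],"fingers": 0.2},
    {"dp": [0,0,0.265],"angular": [0,0,0],"fingers": 1},
    {"dp": [0,0,0.265],"angular": [0,0,0],"fingers": 1},
    {"dp": [0,0,0.265],"angular": [0,0,0],"fingers": 1},
    {"dp": [0,0,0.265],"angular": [0,0,0],"fingers": 1},
  ],
)

```text
time: 37.1
tool_pos: [562.8, -301.2, 46.0]
tcp_rot: [180.0, 0.0, 107.5]
ft_force: [-0.6, -0.0, 0.3]
finger_gap: 0.1
grip_force: 0.0
```

Call:
step_arm(
  targets=[
    {"dp": [0,0,0],"angular": [0,0,0],"fingers": 1},
    {"dp": [0,0,0],"angular": [0,0,0],"fingers": 1},
    {"dp": [0,0,0],"angular": [0,0,0],"fingers": 1},
    {"dp": [0,0,-0.05],"angular": [0,0,0],"fingers": 1},
    {"dp": [0,0,-0.2],"angular": [0,0,0],"fingers": 1},
    {"dp": [0,0,-0.4],"angular": [0,0,0],"fingers": 1},
    {"dp": [0,0,-0.6],"angular": [0,0,0],"fingers": 1},
    {"dp": [0,0,-0.6],"angular": [0,0,0],"fingers": 1},
  ],
)

```text
time: 38.1
tool_pos: [565.2, -302.7, 171.8]
tcp_rot: [179.7, 0.4, 107.5]
ft_force: [0.4, 0.2, -1.0]
finger_gap: -0.2
grip_force: 0.0
```

The grip closed on nothing, so I'll look again.

```bash
python3 - <<'E'
from h import *
np.set_printoptions(precision=1,suppress=True)
S=snapshot("side");T=snapshot("top");s=sense();print(s["tool_pos"],s["tcp_rot"],s["time"])
print(proj("side",s["tool_pos"]))
print([(d["at"],d["conf"]) for d in pinpoint("side","lid_grip")],[(d["at"],d["conf"]) for d in pinpoint("top","lid_grip")])
a=cv2.resize(S[90:230,270:400],None,fx=3,fy=3,interpolation=2);b=cv2.resize(T[170:310,360:490],None,fx=3,fy=3,interpolation=2)
cv2.imwrite("pics/c10.png",np.hstack([a,b]))
E
```

```text
[ 563.  -301.3  166.7] [179.9   0.1 107.5] 38.2
[320.6 148.5]
[([319.3, 181.4], 0.75)] [([420.9, 234.7], 0.89), ([347.3, 214.2], 0.59)]
```

View pics/c10.png

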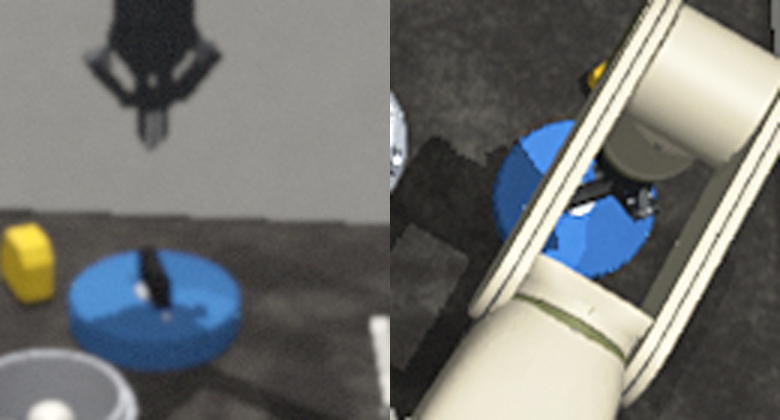

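The lid is unmoved and the shut fingertips appear about 20 mm above the nominal TCP. The stone grips suggested the same, so the fingers closed above the bar. I'll go about 24 mm lower.

Call:
step_arm(
  newtons=60,
  targets=[
    {"dp": [0,0,0],"angular": [0,0,0],"fingers": 0.2},
    {"dp": [0,0,0],"angular": [0,0,0],"fingers": 0.2},
    {"dp": [0,0,0.1],"angular": [0,0,0],"fingers": 0.2},
    {"dp": [0,0,0.25],"angular": [0,0,0],"fingers": 0.2},
    {"dp": [0,0,0.4],"angular": [0,0,0],"fingers": 0.2},
    {"dp": [0,0,0.53],"angular": [0,0,0],"fingers": 0.2},
    {"dp": [0,0,0.6],"angular": [0,0,0],"fingers": 0.2},
    {"dp": [0,0,0.63],"angular": [0,0,0],"fingers": 0.2},
  ],
)

```text
time: 39.3
tool_pos: [561.7, -300.6, 38.0]
tcp_rot: [-179.9, -0.1, 107.5]
ft_force: [0.1, 0.0, 0.4]
finger_gap: 68.2
grip_force: 0.0
```

Call:
step_arm(
  targets=[
    {"dp": [0,0,0.02],"angular": [0,0,0],"fingers": 0.2},
    {"dp": [0,0,0.04],"angular": [0,0,0],"fingers": 0.2},
    {"dp": [0,0,0.06],"angular": [0,0,0],"fingers": 0.2},
    {"dp": [0,0,0.09],"angular": [0,0,0],"fingers": 0.2},
    {"dp": [0,0,0.09],"angular": [0,0,0],"fingers": 1},
    {"dp": [0,0,0.09],"angular": [0,0,0],"fingers": 1},
    {"dp": [0,0,0.09],"angular": [0,0,0],"fingers": 1},
    {"dp": [0,0,0.09],"angular": [0,0,0],"fingers": 1},
  ],
)

```text
time: 40.3
tool_pos: [562.8, -301.3, 22.1]
tcp_rot: [180.0, 0.0, 107.5]
ft_force: [-0.3, -0.5, 2.0]
finger_gap: 18.9
grip_force: 59.8
```

The bar is gripped with an 18.9 mm opening. I'll lift and carry it to the jar.

Call:
step_arm(
  targets=[
    {"dp": [0,0,-0.1],"angular": [0,0,0],"fingers": 1},
    {"dp": [0,0,-0.25],"angular": [0,0,0],"fingers": 1},
    {"dp": [0,0,-0.45],"angular": [0,0,0],"fingers": 1},
    {"dp": [0,0,-0.64],"angular": [0,0,0],"fingers": 1},
    {"dp": [0.1,0.1,-0.64],"angular": [0,0,0],"fingers": 1},
    {"dp": [0.25,0.2,-0.64],"angular": [0,0,0],"fingers": 1},
    {"dp": [0.4,0.3,-0.64],"angular": [0,0,0],"fingers": 1},
    {"dp": [0.5,0.4,-0.64],"angular": [0,0,0],"fingers": 1},
  ],
)

```text
time: 41.3
tool_pos: [609.0, -180.1, 150.6]
tcp_rot: [180.0, -0.0, 107.5]
ft_force: [-0.5, -0.9, -4.1]
finger_gap: 18.9
grip_force: 59.1
```

Call:
step_arm(
  targets=[
    {"dp": [0.1,0.06,0],"angular": [0,0,0],"fingers": 1},
    {"dp": [0.25,0.14,0],"angular": [0,0,0],"fingers": 1},
    {"dp": [0.4,0.22,0],"angular": [0,0,0],"fingers": 1},
    {"dp": [0.53,0.29,0],"angular": [0,0,0],"fingers": 1},
    {"dp": [0.61,0.33,0],"angular": [0,0,0],"fingers": 1},
    {"dp": [0.65,0.348,0],"angular": [0,0,0],"fingers": 1},
    {"dp": [0.65,0.348,0],"angular": [0,0,0],"fingers": 1},
    {"dp": [0.65,0.348,0],"angular": [0,0,0],"fingers": 1},
  ],
)

```text
time: 42.3
tool_pos: [636.1, -37.8, 149.6]
tcp_rot: [-180.0, 0.0, 107.4]
ft_force: [0.3, 0.1, -4.0]
finger_gap: 19.0
grip_force: 59.2
```

```bash
python3 - <<'E'
from h import *
np.set_printoptions(precision=1,suppress=True)
S=snapshot("side");T=snapshot("top");s=sense();print(s["tool_pos"],s["tcp_rot"],s["finger_gap"],s["ft_force"],s["time"])
X=s["tool_pos"]
for c,im in(("side",S),("top",T)):
    b=im.astype(int);bl=((b[...,0]-b[...,2]>50)).astype(np.uint8);u,v=map(int,proj(c,X));m=np.zeros_like(bl);m[v-70:v+70,u-70:u+70]=1;bl*=m
    ys,xs=np.nonzero(bl);print(c,"blue cols",xs.min(),xs.max(),"rows",ys.min(),ys.max())
    for z in(X[2]+15,X[2]-22):
        P=np.array([proj(c,[636+84*np.cos(t),-37+84*np.sin(t),z]) for t in np.linspace(0,6.28,90)]);print("expected",z,P.min(0),P.max(0))
a=S[150:290,220:350].copy();b=T[150:290,270:400]
cv2.imwrite("pics/c11.png",np.hstack([cv2.resize(q,None,fx=3,fy=3,interpolation=2) for q in(a,b)]))
E
```

```text
[636.1 -37.8 149.6] [-180.     0.   107.4] 19.18296351062361 [-0.1 -0.9 -3.5] 42.4
side blue cols 226 317 rows 181 272
expected 164.5635578776024 [248.1 180.5] [317.4 217.5]
expected 127.56355787760239 [249.3 192.8] [317.4 230.5]
top blue cols 300 359 rows 178 235
expected 164.5635578776024 [308.8 178.4] [366.4 234.8]
expected 127.56355787760239 [309.  181.6] [365.3 236.8]
```

View pics/c11.png

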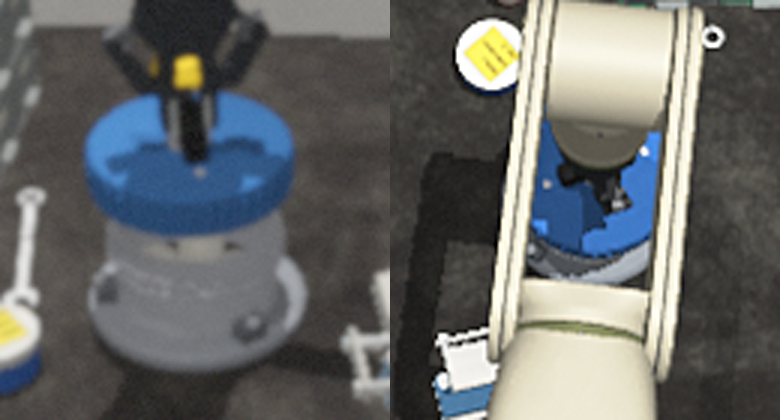

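From the side the lid spans columns 248–318, as expected (248–317). From the top its marks are centred within about 2 mm of the jar. I'll lower onto the mouth and watch the force.

Call:
step_arm(
  newtons=30,
  targets=[
    {"dp": [0,0,0.06],"angular": [0,0,0],"fingers": 1},
    {"dp": [0,0,0.12],"angular": [0,0,0],"fingers": 1},
    {"dp": [0,0,0.17],"angular": [0,0,0],"fingers": 1},
    {"dp": [0,0,0.2],"angular": [0,0,0],"fingers": 1},
    {"dp": [0,0,0.215],"angular": [0,0,0],"fingers": 1},
    {"dp": [0,0,0.225],"angular": [0,0,0],"fingers": 1},
    {"dp": [0,0,0.23],"angular": [0,0,0],"fingers": 1},
    {"dp": [0,0,0.23],"angular": [0,0,0],"fingers": 1},
  ],
)

```text
time: 43.4
tool_pos: [636.4, -36.8, 103.8]
tcp_rot: [180.0, 0.0, 107.5]
ft_force: [0.5, 0.0, -4.0]
finger_gap: 18.7
grip_force: 59.2
```

Call:
step_arm(
  targets=[
    {"dp": [0,0,0.005],"angular": [0,0,0],"fingers": 1},
    {"dp": [0,0,0.01],"angular": [0,0,0],"fingers": 1},
    {"dp": [0,0,0.015],"angular": [0,0,0],"fingers": 1},
    {"dp": [0,0,0.018],"angular": [0,0,0],"fingers": 1},
    {"dp": [0,0,0.018],"angular": [0,0,0],"fingers": 1},
    {"dp": [0,0,0.018],"angular": [0,0,0],"fingers": 1},
    {"dp": [0,0,0.018],"angular": [0,0,0],"fingers": 1},
    {"dp": [0,0,0.018],"angular": [0,0,0],"fingers": 1},
  ],
)

```text
time: 44.4
tool_pos: [637.0, -36.8, 103.1]
tcp_rot: [179.9, 0.1, 107.5]
ft_force: [-7.1, 1.3, 13.7]
finger_gap: 18.9
grip_force: 61.7
```

Call:
step_arm(
  targets=[
    {"dp": [0.002,-0.005,-0.004],"angular": [0,0,0],"fingers": 1},
    {"dp": [0.003,-0.01,-0.004],"angular": [0,0,0],"fingers": 1},
    {"dp": [0.003,-0.01,-0.004],"angular": [0,0,0],"fingers": 1},
    {"dp": [0.003,-0.01,0],"angular": [0,0,0],"fingers": 1},
    {"dp": [0.003,-0.01,0.003],"angular": [0,0,0],"fingers": 1},
    {"dp": [0.003,-0.01,0.003],"angular": [0,0,0],"fingers": 1},
    {"dp": [0.003,-0.01,0.003],"angular": [0,0,0],"fingers": 1},
    {"dp": [0.003,-0.01,0.003],"angular": [0,0,0],"fingers": 1},
  ],
)

```text
time: 45.4
tool_pos: [636.7, -36.9, 103.2]
tcp_rot: [179.7, 0.1, 107.5]
ft_force: [-0.9, 1.4, 12.7]
finger_gap: 18.7
grip_force: 61.4
```

Call:
step_arm(
  targets=[
    {"dp": [0,0,0],"angular": [0,0,-0.03],"fingers": 1},
    {"dp": [0,0,0],"angular": [0,0,-0.06],"fingers": 1},
    {"dp": [0,0,0],"angular": [0,0,-0.09],"fingers": 1},
    {"dp": [0,0,0],"angular": [0,0,-0.12],"fingers": 1},
    {"dp": [0,0,0],"angular": [0,0,-0.15],"fingers": 1},
    {"dp": [0,0,0],"angular": [0,0,-0.18],"fingers": 1},
    {"dp": [0,0,0],"angular": [0,0,-0.18],"fingers": 1},
    {"dp": [0,0,0],"angular": [0,0,-0.18],"fingers": 1},
  ],
)

```text
time: 46.4
tool_pos: [634.4, -36.7, 99.6]
tcp_rot: [180.0, 0.0, 139.7]
ft_force: [-0.4, 1.2, -1.4]
finger_gap: 18.6
grip_force: 59.4
```

```bash
python3 - <<'E'
from h import *
np.set_printoptions(precision=2,suppress=True)
S=snapshot("side");T=snapshot("top");s=sense();print(s["tool_pos"],s["tcp_rot"],s["ft_force"],s["wrist_torque"],s["joint_pos"])
cv2.imwrite("pics/c12.png",np.hstack([cv2.resize(S[155:275,220:350],None,fx=6,fy=5,interpolation=2)]))
E
```

```text
[634.37 -36.71  99.6 ] [179.98   0.02 139.79] [ 0.02  0.06 -1.06] [-0.02 -0.16  0.07] [ -7.94  16.88  85.93   0.    77.16 -57.73]
```

View pics/c12.png

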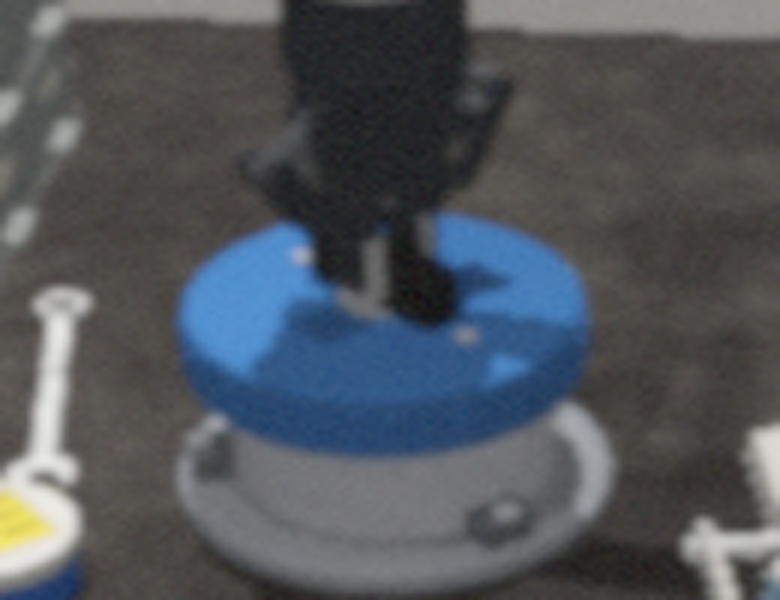

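The lid dropped from 103.2 to 99.6, so it came off the stops and its lugs now lie on the ridges, looking level. I'll keep turning counter-clockwise under light downward pressure.

Call:
step_arm(
  targets=[
    {"dp": [0,0,0.015],"angular": [0,0,-0.02],"fingers": 1},
    {"dp": [0,0,0.02],"angular": [0,0,-0.04],"fingers": 1},
    {"dp": [0,0,0.02],"angular": [0,0,-0.06],"fingers": 1},
    {"dp": [0,0,0.02],"angular": [0,0,-0.08],"fingers": 1},
    {"dp": [0,0,0.02],"angular": [0,0,-0.1],"fingers": 1},
    {"dp": [0,0,0.02],"angular": [0,0,-0.12],"fingers": 1},
    {"dp": [0,0,0.02],"angular": [0,0,-0.13],"fingers": 1},
    {"dp": [0,0,0.02],"angular": [0,0,-0.13],"fingers": 1},
  ],
)

```text
time: 47.5
tool_pos: [634.4, -38.2, 99.4]
tcp_rot: [-179.9, 0.1, 163.1]
ft_force: [-14.2, -3.4, 21.7]
finger_gap: 19.0
grip_force: 64.8
```

Call:
step_arm(
  targets=[
    {"dp": [0.005,-0.003,-0.005],"angular": [0,0,-0.02],"fingers": 1},
    {"dp": [0.01,-0.003,-0.005],"angular": [0,0,-0.04],"fingers": 1},
    {"dp": [0.01,-0.003,-0.005],"angular": [0,0,-0.06],"fingers": 1},
    {"dp": [0.01,-0.003,-0.005],"angular": [0,0,-0.08],"fingers": 1},
    {"dp": [0.01,-0.003,-0.005],"angular": [0,0,-0.1],"fingers": 1},
    {"dp": [0.01,-0.003,-0.005],"angular": [0,0,-0.12],"fingers": 1},
    {"dp": [0.01,-0.003,-0.005],"angular": [0,0,-0.13],"fingers": 1},
    {"dp": [0.01,-0.003,-0.005],"angular": [0,0,-0.13],"fingers": 1},
  ],
)

```text
time: 48.5
tool_pos: [633.7, -38.3, 99.4]
tcp_rot: [-179.9, 0.2, -173.5]
ft_force: [-3.3, -4.9, 10.4]
finger_gap: 18.7
grip_force: 61.4
```

Call:
step_arm(
  targets=[
    {"dp": [0,0,0],"angular": [0,0,-0.02],"fingers": 1},
    {"dp": [0,0,0],"angular": [0,0,-0.04],"fingers": 1},
    {"dp": [0,0,0],"angular": [0,0,-0.06],"fingers": 1},
    {"dp": [0,0,0],"angular": [0,0,-0.08],"fingers": 1},
    {"dp": [0,0,0],"angular": [0,0,-0.09],"fingers": 1},
    {"dp": [0,0,0],"angular": [0,0,-0.1],"fingers": 1},
    {"dp": [0,0,0],"angular": [0,0,-0.1],"fingers": 1},
    {"dp": [0,0,0],"angular": [0,0,-0.1],"fingers": 1},
  ],
)

```text
time: 49.5
tool_pos: [632.4, -38.5, 96.8]
tcp_rot: [-179.9, -0.0, -155.5]
ft_force: [0.8, -7.0, 0.5]
finger_gap: 18.8
grip_force: 59.6
```

It's dropping: z is 96.8. I'll let it sink the rest of the way into the gap.

Call:
step_arm(
  targets=[
    {"dp": [0,0,0.01],"angular": [0,0,0],"fingers": 1},
    {"dp": [0,0,0.02],"angular": [0,0,0],"fingers": 1},
    {"dp": [0,0,0.03],"angular": [0,0,0],"fingers": 1},
    {"dp": [0,0,0.035],"angular": [0,0,0],"fingers": 1},
    {"dp": [0,0,0.039],"angular": [0,0,0],"fingers": 1},
    {"dp": [0,0,0.039],"angular": [0,0,0],"fingers": 1},
    {"dp": [0,0,0.039],"angular": [0,0,0],"fingers": 1},
    {"dp": [0,0,0.039],"angular": [0,0,0],"fingers": 1},
  ],
)

```text
time: 50.5
tool_pos: [631.9, -38.6, 89.3]
tcp_rot: [-179.9, -0.1, -155.5]
ft_force: [-4.8, -6.1, 2.7]
finger_gap: 18.9
grip_force: 60.0
```

The lid sits in the thread start at 89.3, as expected. Now I'll turn clockwise, sinking gradually.

Call:
step_arm(
  targets=[
    {"dp": [-0.001,0,0.003],"angular": [0,0,0.03],"fingers": 1},
    {"dp": [-0.002,0,0.005],"angular": [0,0,0.06],"fingers": 1},
    {"dp": [-0.003,-0.001,0.008],"angular": [0,0,0.1],"fingers": 1},
    {"dp": [-0.004,-0.002,0.01],"angular": [0,0,0.13],"fingers": 1},
    {"dp": [-0.006,-0.003,0.012],"angular": [0,0,0.16],"fingers": 1},
    {"dp": [-0.008,-0.004,0.014],"angular": [0,0,0.2],"fingers": 1},
    {"dp": [-0.009,-0.004,0.015],"angular": [0,0,0.22],"fingers": 1},
    {"dp": [-0.009,-0.004,0.015],"angular": [0,0,0.22],"fingers": 1},
  ],
)

```text
time: 51.5
tool_pos: [633.5, -37.2, 87.4]
tcp_rot: [-179.9, -0.0, 165.0]
ft_force: [-11.0, -1.0, 12.5]
finger_gap: 18.9
grip_force: 61.3
```

Call:
step_arm(
  targets=[
    {"dp": [0.005,0,0],"angular": [0,0,0.03],"fingers": 1},
    {"dp": [0.005,0,0.003],"angular": [0,0,0.06],"fingers": 1},
    {"dp": [0.005,0,0.004],"angular": [0,0,0.09],"fingers": 1},
    {"dp": [0.005,0,0.006],"angular": [0,0,0.12],"fingers": 1},
    {"dp": [0.005,0,0.008],"angular": [0,0,0.15],"fingers": 1},
    {"dp": [0.005,0,0.01],"angular": [0,0,0.17],"fingers": 1},
    {"dp": [0.005,0,0.01],"angular": [0,0,0.19],"fingers": 1},
    {"dp": [0.005,0,0.01],"angular": [0,0,0.19],"fingers": 1},
  ],
)

```text
time: 52.5
tool_pos: [634.5, -37.0, 85.3]
tcp_rot: [179.9, 0.2, 130.8]
ft_force: [0.9, -0.4, 6.3]
finger_gap: 18.7
grip_force: 60.6
```

```bash
python3 -c "
from h import *
s=sense();print(s['tool_pos'],s['tcp_rot'],s['ft_force'],s['wrist_torque'],s['joint_pos'][5])"
```

```text
[634.49295142 -36.95154584  85.31417758] [1.79890107e+02 1.55458053e-01 1.30814557e+02] [ 0.91568222 -0.35754297  6.33253122] [-0.30982492 -0.08050825 -0.24665157] -48.751089944099874
```

Call:
step_arm(
  targets=[
    {"dp": [0,0,0],"angular": [0,0,0.03],"fingers": 1},
    {"dp": [0,0,0],"angular": [0,0,0.05],"fingers": 1},
    {"dp": [0,0,0],"angular": [0,0,0.07],"fingers": 1},
    {"dp": [0,0,0.002],"angular": [0,0,0.09],"fingers": 1},
    {"dp": [0,0,0.002],"angular": [0,0,0.11],"fingers": 1},
    {"dp": [0,0,0.002],"angular": [0,0,0.12],"fingers": 1},
    {"dp": [0,0,0.002],"angular": [0,0,0.12],"fingers": 1},
    {"dp": [0,0,0.002],"angular": [0,0,0.12],"fingers": 1},
  ],
)

```text
time: 53.5
tool_pos: [634.1, -37.4, 85.5]
tcp_rot: [180.0, 0.3, 109.8]
ft_force: [-5.1, -5.2, 11.5]
finger_gap: 19.3
grip_force: 215.4
```

```bash
python3 -c "
from h import *
s=sense();print(s['tool_pos'],s['tcp_rot'],s['ft_force'],s['wrist_torque'],s['joint_pos'][5])"
```

```text
[634.06246629 -37.42429635  85.48606232] [179.95768498   0.26705101 109.83167131] [-5.12894214 -5.21464817 11.48421285] [-0.99581185  0.46972087  7.05932449] -27.64470410548782
```

It reached the hard stop: 7 N·m, z at home height, 95 degrees turned. I'll release, retreat and check.

Call:
step_arm(
  targets=[
    {"dp": [0,0,0],"angular": [0,0,-0.005],"fingers": 1},
    {"dp": [0,0,-0.005],"angular": [0,0,-0.008],"fingers": 1},
    {"dp": [0,0,-0.005],"angular": [0,0,-0.008],"fingers": 0.5},
    {"dp": [0,0,-0.005],"angular": [0,0,-0.008],"fingers": 0.3},
    {"dp": [0,0,-0.005],"angular": [0,0,-0.008],"fingers": 0.3},
    {"dp": [0,0,-0.1],"angular": [0,0,-0.008],"fingers": 0.3},
    {"dp": [0,0,-0.3],"angular": [0,0,-0.008],"fingers": 0.3},
    {"dp": [0,0,-0.6],"angular": [0,0,-0.008],"fingers": 0.3},
  ],
)

```text
time: 54.5
tool_pos: [631.7, -36.4, 203.5]
tcp_rot: [-179.8, -0.1, 110.7]
ft_force: [2.0, 0.2, 1.2]
finger_gap: 59.9
grip_force: 0.0
```

Call:
step_arm(
  targets=[
    {"dp": [0.2,-0.2,0],"angular": [0,0,0],"fingers": 0.3},
    {"dp": [0.2,-0.45,0],"angular": [0,0,0],"fingers": 0.3},
    {"dp": [0.3,-0.7,0],"angular": [0,0,0],"fingers": 0.3},
    {"dp": [0.5,-0.9,0],"angular": [0,0,0],"fingers": 0.3},
    {"dp": [0.5,-0.9,0],"angular": [0,0,0],"fingers": 0.3},
    {"dp": [0.5,-0.9,0],"angular": [0,0,0],"fingers": 0.3},
    {"dp": [0.5,-0.9,0],"angular": [0,0,0],"fingers": 0.3},
    {"dp": [0.5,-0.9,0],"angular": [0,0,0],"fingers": 0.3},
  ],
)

```text
time: 55.5
tool_pos: [430.0, -6.9, 203.3]
tcp_rot: [-180.0, -0.0, 110.7]
ft_force: [0.2, 0.2, 0.3]
finger_gap: 59.9
grip_force: 0.0
```

```bash
python3 - <<'E'
from h import *
np.set_printoptions(precision=1,suppress=True)
S=snapshot("side");T=snapshot("top");s=sense();print(s["tool_pos"],s["ft_force"],s["time"])
b=S.astype(int);bl=(b[...,0]-b[...,2]>50).astype(np.uint8);bl[:150]=0;bl[:,:225]=0;bl[:,340:]=0
n,l,st,_=cv2.connectedComponentsWithStats(bl);print(st[1:][st[1:,4]>300])
for z in(92+24-53,92+28-53):
    P=np.array([proj("side",[636+84*np.cos(t),-37+84*np.sin(t),z]) for t in np.linspace(0,6.28,90)]);print(z,P.min(0),P.max(0))
E
```

```text
[429.7  -6.8 203. ] [ 0.5 -0.2  0.4] 55.6
[[ 251  201   68   49 2393]]
63 [251.1 213.5] [317.3 252.2]
67 [251.  212.2] [317.3 250.9]
```

```bash
python3 -c "
from bench import *
print(hand_in())"
```

```text
the job is handed in; nothing more can be done
None
```

I handed the job in with all four white stones in the jar and the blue lid screwed to its hard stop and released. Hand-in returned no verdict, and I viewed 16 pictures, over the limit of 14.

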